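# Sort two resin castings and hold the hardness probe on the large one

### The job

Two stray resin castings lie on the bench: put each one, standing upright on the floor of the row, into the row tray that already holds a casting of its size, and let go. Then draw the hardness probe out of its leaning stand, hold it upright and press its tip gently on the ringed spot in the middle of the large casting you have just sorted, until the sprung plunger is about half-way in. Finish while still holding the probe there, with the plunger half in; do not move the castings out of the rows or disturb the knife and jar.

Things in the scene. Friction and masses are not known exactly. Their poses are not given: they have to be found in the camera images.
- cap_large_mid (a point): centre of the stray large casting: an amber resin drum 44 mm in diameter, 36 mm high, about 65 g, standing upright on the bench (z up); foot bevelled 3 mm, top edge 4 mm. Ring mark 12 mm across in the middle of its flat top
- cap_large_spot (a point): the ringed spot on the large stray casting: middle of its top face, 18 mm above its centre
- cap_small_mid (a point): centre of the stray small casting: the same amber resin drum but 36 mm in diameter, 36 mm high, about 44 g, standing upright on the bench; it has the same ring mark, which is not to be probed
- row_large_place (a point): free place in the large row, on its floor, 3 mm above the bench. The row is a fixed grey tray, inside 150 x 50 mm, walls 4 mm thick, tops 10 mm above the bench. x along the row, y across, z up. The tray's middle is 35 mm from here along +x; a loose sample casting (44 mm across, 36 high) stands 80 mm from here along +x and stays in the row
- row_small_place (a point): free place in the small row, the same kind of tray and the same layout, but inside 42 mm wide (the large casting does not fit); its sample, 80 mm along +x, is 36 mm across and 36 mm high
- probe_grip (a point): middle of the hardness probe's black square grip, 26 x 26 mm (flats face x and y), reaching from 34 mm below this point to 30 mm above. z runs along the probe from tip to top. It starts in its stand leaning 0.35 rad from upright, its top towards its own -x side, roughly towards the robot. A small dial on the -x flat stands 2.5 mm proud
- probe_tip (a point): round end (3 mm radius) of the probe's plunger pin, on the probe's axis, 100 mm below probe_grip when not pressed
- plunger (a joint): how far the sprung plunger pin (6 mm thick) is pushed into the probe, m: 0 free, 0.010 end stop; about 1 N starts it and each mm adds 0.6 N (4 N at half-way, 0.005)
- probe_stand: fixed leaning stand, origin on the bench under the middle of its base plate (130 mm along x, 80 along y, 10 thick). The probe's barrel sits with 1.5 mm play in a square sleeve 50 mm deep, 29 mm wide outside, whose rim (about 84 mm high) carries the grip's lower end: draw the probe out along its own axis by at least 60 mm
- probe: the whole probe, a straight stick 130 mm long, 170 g; origin on its axis 100 mm below probe_grip, same axes. From the top: black grip 64 mm, steel barrel 18 x 18 mm and 52 mm long, plunger pin 14 mm
- cap_large: the stray large casting, origin at the centre of its underside
- cap_small: the stray small casting, origin at the centre of its underside
- sample_large_mid (a point): centre of the sample casting already standing in the large row
- sample_small_mid (a point): centre of the sample casting already standing in the small row
- trim_knife: bystander: trimming knife 145 mm long, lying on the bench
- jar: bystander: glass jar 60 mm across, 75 mm high
Mind the look-alikes: they are no part of the job. What is shaped like the cap_large but blue or red is not meant.

How it is judged:
On the way, in this order (a step that is already met when the one before it is completed fails the run):
1. both stray castings stand in their rows, let go (y of cap_large_mid in the frame of row_large_place between -0.006 and 0.006 m and x of cap_large_mid in the frame of row_large_place between -0.042 and 0.112 m and z of cap_large_mid in the frame of row_large_place between 0.0155 and 0.0205 m and angle between each of cap_large_mid, cap_small_mid's own z axis and vertical below 0.06 rad and y of cap_small_mid in the frame of row_small_place between -0.006 and 0.006 m and x of cap_small_mid in the frame of row_small_place between -0.042 and 0.112 m and z of cap_small_mid in the frame of row_small_place between 0.0155 and 0.0205 m and contact force between the arm and cap_large below 0.1 N and contact force between the arm and cap_small below 0.1 N), for 0.2 s.
2. the probe is out of its stand, in the gripper (distance between probe_grip and probe_stand above 0.16 m and contact force between the fingers and probe above 1 N), for 0.1 s.
At the end, for the whole second after the job is handed in: All four castings stand upright on the floor of their size's row, untouched by the arm; the gripped probe is within 0.12 rad of upright, its tip within 5 mm of the large stray casting's ringed spot, plunger 2 to 8 mm in at 1.8 to 6.5 N, still and clear of the stand (all of step 1 and y of sample_large_mid in the frame of row_large_place between -0.006 and 0.006 m and x of sample_large_mid in the frame of row_large_place between -0.042 and 0.112 m and z of sample_large_mid in the frame of row_large_place between 0.0155 and 0.0205 m and angle between each of sample_large_mid, sample_small_mid's own z axis and vertical below 0.06 rad and y of sample_small_mid in the frame of row_small_place between -0.006 and 0.006 m and x of sample_small_mid in the frame of row_small_place between -0.042 and 0.112 m and z of sample_small_mid in the frame of row_small_place between 0.0155 and 0.0205 m and angle between probe's own z axis and vertical below 0.12 rad and horizontal distance between probe_tip and cap_large_spot below 0.005 m and contact force between probe and cap_large between 1.8 and 6.5 N and value of joint plunger between 0.002 and 0.008 m and contact force between the fingers and probe above 1 N and contact force between probe and probe_stand below 0.1 N and linear speed of probe below 0.02 m/s); the arm keeps its last pose, push and grip.
It fails at once if the casting is pressed hard with the probe (over 15 N) (contact force between probe and cap_large above 15 N).
It fails at once if a bystander (knife, jar) is moved more than 20 mm (distance of any of trim_knife, jar from where it was at the start of the episode above 0.02 m).
It also fails if it takes over 72 s, if anything falls off the work surface, if the arm or the gripper's body presses on something with over 40 N, if the wrist force passes 120 N, or if a joint passes its speed limit or range.

### The arm

A 6-joint arm with a two-finger parallel gripper is mounted at the origin on the work surface. World frame = base frame: x ahead of the robot, y to its left, z up, the work surface at z = 0. Lengths are in m, angles in rad, forces in N, time in s.
With the tool pointing down it reaches from about 0.225 to 0.875 m from the base axis. Payload 3.4 kg.
Tool frame: the origin (TCP) lies at the very end of the fingers, on their centre line; the grasp point (between the pads) lies behind it (manip.tcp_to_grasp is the z of the grasp point in the tool frame, in m); z points along the fingers, y is the direction in which the jaws open and shut (so a half turn about z gives the same grasp; the last joint's range is limited). The gripper opens to 85 mm and grips with 20 to 120 N. Pads are 22 mm wide; open, the fingers measure 114 mm over their backs; the gripper's body (76 mm by 85 mm) begins 54 mm behind the grasp point. The pads swing forward as they close: fully open they stand 13 mm farther back than shut.
Start: joints at [1.213, 0.276, 1.505, -0, 1.361, -0.121], TCP at [0.135, 0.559, 0.231] pointing down, gripper open.
Joint ranges: [-2.89, 2.89], [-0.75, 2.08], [0.22, 2.7], [-1.18, 4.32], [0.11, 2.71], [-2.7, 2.7]. Speed limits (rad/s): [2.57, 2.57, 3.14, 3.14, 3.14, 3.14].

### API

Orientations are given as a unit quaternion [w, x, y, z].
In Python, from rig import manip, eyes gives the robot as it stands.
- The arm moves only by the tool servo_tool, never from a script. Its argument "increments" is a list of rows, each an object with "slide": the shift along the tool's x, y, z in m, a list of three; "spin": the turn about the tool's z in degrees. A call has 1 to 8 rows; each row shifts and turns the commanded pose from where the row before left it, along the tool's axes as they then stand; what a row does not reach is not made up. A row lasts 1/10 s, in which the tool goes at most 50 mm and 8.59 degrees, less where a joint would pass 70% of its speed; a pose out of reach is approached as far as the arm can. A call is refused whole if a number of a shift passes 0.05 or a number of a turn 8.59, either way. A call with a gripper value outside its range is refused whole. "hand" is the opening, from 0 (shut) to 1 (fully open), set as the call begins (left out, the last holds). The fingers move at their own pace and stop on an object; "newtons" is the grip in N (left out, the last holds). Time passes only in rows, so rows that do not move let the fingers close. It gives the time, the measured TCP pose, the force and the opening at its end, in the units of the state.
- manip.get_state(): the state, without advancing time (a new reading comes with each control period).
- eyes.get_image(name): name is "side" or "top" or "wrist"; returns the picture (420x560x3 uint8, blue, green, red); there is no depth.
- eyes.calibration(name): a dict with "fx", "fy", "cx", "cy" (pixels), "rvec" (rotation vector, rad) and "tvec" (3), from world to camera coordinates, as OpenCV has them; the wrist camera has in their place "hand_eye" (4x4, takes a point from camera to tool coordinates, whose origin is the TCP and whose axes are the flange's). Camera axes: x right, y down, z forward; pixel columns grow to the right and rows downward; lengths in m; the calibration is good to about 2 mm. A picture is of the moment at which its call begins: read the wrist's pose just before it. calibration takes no time and is no camera call.
- manip.sign_off(): hands the job in, once; it reports no verdict.
The state is a dict: "clock": time; "qpos": joint angles; "qd": joint speeds; "effort": joint torques, N m; "position": TCP position; "ee_rot": TCP orientation; "contact_force": force on the tool from outside, world axes, zero at the start; "moment": the same for the moment, N m; "width": finger opening in m.
Only numpy, scipy, OpenCV 4.12 (cv2) and the standard library are available. Lean on these libraries where they do the work, as an engineer would, in place of code of your own. Each camera call takes 0.05 s, during which the arm holds its last target.

## Working session

There is one attempt and no reset: what is moved stays moved. The work goes in short steps, Python scripts to look and compute and a tool call to move; the robot and the scene stay as the last step left them, time stands still between calls to the robot, and variables do not carry over. Pictures are saved under pics/ and viewed, and the job is handed in when it is done.

Besides the shell and the picture viewer there is one more tool, called after "Call:" as a command line: name --argument value ..., lists and objects as JSON in quotes. servo_tool: Moves the arm, as the interface text tells. Its arguments: {"type":"object","properties":{"increments":{"type":"array","items":{"type":"object","properties":{"slide":{"type":"array","items":{"type":"number"}},"spin":{"type":"number"}}}},"hand":{"type":"number"},"newtons":{"type":"number"}},"required":["increments"]}

```bash
ls; mkdir -p pics; cat > h.py <<'E'
import numpy as np, cv2, json
from rig import manip, eyes
from scipy.spatial.transform import Rotation as R
def cam(name,st=None):
    c=eyes.calibration(name)
    K=np.array([[c['fx'],0,c['cx']],[0,c['fy'],c['cy']],[0,0,1]])
    if 'rvec' in c:
        Rm=cv2.Rodrigues(np.array(c['rvec'],float))[0]; t=np.array(c['tvec'],float).ravel()
        return K,Rm,t
    q=st['ee_rot']; T=np.eye(4); T[:3,:3]=R.from_quat([q[1],q[2],q[3],q[0]]).as_matrix(); T[:3,3]=st['position']
    W=T@np.array(c['hand_eye']); Rm=W[:3,:3].T; return K,Rm,-Rm@W[:3,3]
def ray(C,u,v):
    K,Rm,t=C; d=Rm.T@np.linalg.solve(K,[u,v,1.]); return -Rm.T@t,d/np.linalg.norm(d)
def onz(C,u,v,z):
    o,d=ray(C,u,v); return o+d*(z-o[2])/d[2]
def proj(C,p):
    K,Rm,t=C; q=K@(Rm@np.array(p,float)+t); return q[:2]/q[2]
def tri(C1,a,C2,b):
    o1,d1=ray(C1,*a);o2,d2=ray(C2,*b)
    s=np.linalg.lstsq(np.c_[d1,-d2],o2-o1,rcond=None)[0]
    p,q=o1+d1*s[0],o2+d2*s[1]; return (p+q)/2,np.linalg.norm(p-q)
E
python3 - <<'E'
from h import *
st=manip.get_state()
print(st, manip.tcp_to_grasp)
for n in('side','top','wrist'):
    cv2.imwrite(f'pics/{n}0.png',eyes.get_image(n)); print(n,eyes.calibration(n))
np.set_printoptions(precision=4,suppress=True)
E
```

```text
pics
{'clock': 0.0, 'qpos': array([ 1.21302397e+00,  2.76581424e-01,  1.50612164e+00, -7.60756059e-06,
        1.36068536e+00, -1.20968453e-01]), 'qd': array([ 0.00050496,  0.00048325, -0.00014859,  0.00270286, -0.00063417,
       -0.00011215]), 'effort': array([ 8.36354593e-04, -4.16774189e+01, -2.45806646e+01,  7.80922642e-05,
        1.11009245e-02,  1.23501601e-05]), 'position': array([0.13470035, 0.5584658 , 0.23045202]), 'ee_rot': array([-2.09267844e-04,  1.18124659e-01,  9.92998368e-01, -8.73168829e-04]), 'contact_force': array([-0.33464363, -0.08122404, -0.46069574]), 'moment': array([ 0.05220296,  0.00136946, -0.03132878]), 'width': 0.08524792669512998} -0.0187
side {'fx': 472.2817016612717, 'fy': 472.2817016612717, 'cx': 277.7613565049838, 'cy': 205.5614605242463, 'rvec': array([ 0.68344995, -2.57637581,  1.21752025]), 'tvec': array([0.52526871, 0.23578436, 0.92308828])}
top {'fx': 453.4109307437765, 'fy': 453.4109307437765, 'cx': 283.9845492718572, 'cy': 205.979974675355, 'rvec': array([ 2.16785545, -2.04315244,  0.22648268]), 'tvec': array([0.00896085, 0.59658002, 1.00914179])}
wrist {'fx': 321.1097690732222, 'fy': 321.1097690732222, 'cx': 279.6210142221086, 'cy': 206.7577369186419, 'hand_eye': array([[-7.02915125e-04, -9.44956313e-01, -3.27195772e-01,
         8.38876422e-02],
       [ 9.99999741e-01, -7.14197679e-04, -8.56653412e-05,
        -4.62408182e-04],
       [-1.52732456e-04, -3.27195747e-01,  9.44956570e-01,
        -1.40261779e-01],
       [ 0.00000000e+00,  0.00000000e+00,  0.00000000e+00,
         1.00000000e+00]])}
```

View pics/top0.png

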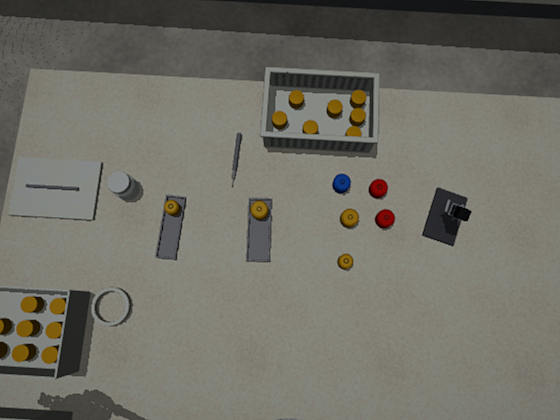

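View pics/side0.png

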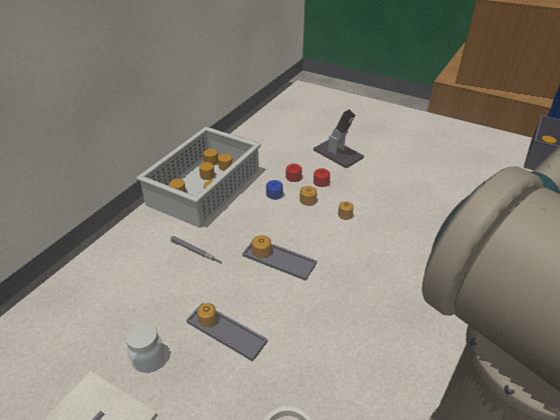

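View pics/wrist0.png

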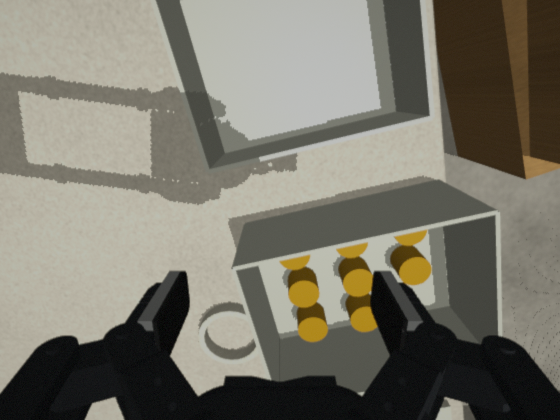

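The top view shows the stray large casting near (349,217), the stray small one near (345,261), the trays near (259,230) and (171,228), and the stand near (447,215). In the side view the strays are at (308,195) and (346,210).

```bash
python3 - <<'E'
from h import *
np.set_printoptions(precision=4,suppress=True)
T=cam('top');S=cam('side')
it=cv2.imread('pics/top0.png');is_=cv2.imread('pics/side0.png')
for n,i,C in(('top',it,T),('side',is_,S)):
    h=cv2.cvtColor(i,cv2.COLOR_BGR2HSV); m=cv2.inRange(h,(12,120,80),(30,255,255))
    k,l,s,c=cv2.connectedComponentsWithStats(m)
    for a in range(1,k):
        if s[a,4]>60: print(n,s[a],c[a],onz(C,*c[a],.03))
a=cv2.resize(it[150:290,140:280],None,fx=5,fy=5,interpolation=cv2.INTER_CUBIC)[:600]
b=cv2.resize(it[170:280,325:485],None,fx=5,fy=5,interpolation=cv2.INTER_CUBIC)
cv2.imwrite('pics/ta.png',a);cv2.imwrite('pics/tb.png',b)
cv2.imwrite('pics/sa.png',cv2.resize(is_[100:230,230:390],None,fx=4.5,fy=4.5,interpolation=cv2.INTER_CUBIC))
E
```

```text
top [289  90  15  14 165] [295.9636  96.6303] [0.8932 0.0306 0.03  ]
top [351  90  15  14 171] [358.2281  96.4561] [ 0.9035 -0.1301  0.03  ]
top [328 100  14  14 159] [334.5031 106.2579] [ 0.8725 -0.0698  0.03  ]
top [351 108  15  14 168] [357.8631 114.6131] [ 0.8531 -0.1303  0.03  ]
top [272 111  15  14 170] [278.8588 117.5588] [0.8328 0.0712 0.03  ]
top [303 120  15  14 167] [310.1018 126.7485] [ 0.8127 -0.0097  0.03  ]
top [346 126  15  11 124] [353.4355 131.25  ] [ 0.8072 -0.1202  0.03  ]
top [164 200  14  14 148] [170.5   206.473] [0.5848 0.3213 0.03  ]
top [251 201  17  17 230] [258.7478 208.9261] [0.5916 0.1056 0.03  ]
top [341 209  18  17 229] [349.441  216.8996] [ 0.5849 -0.1162  0.03  ]
top [339 254  14  15 160] [345.525  260.6812] [ 0.478  -0.1098  0.03  ]
top [ 21 297  16  16 208] [ 28.5096 304.149 ] [0.3333 0.625  0.03  ]
top [ 50 298  16  16 204] [ 57.3333 305.6912] [0.3338 0.5575 0.03  ]
top [ 16 320  17  17 222] [ 24.3378 328.2207] [0.279  0.6249 0.03  ]
top [ 46 322  16  17 214] [ 53.4252 329.8551] [0.2793 0.5575 0.03  ]
top [ 12 345  17  17 228] [ 19.9781 352.9123] [0.2245 0.6249 0.03  ]
top [ 42 346  16  18 220] [ 49.3955 354.6636] [0.2247 0.5575 0.03  ]
side [  434     0   126   137 10430] [510.0493  57.4404] [ 0.2751 -1.298   0.03  ]
side [542 136  14   8  86] [548.5581 139.314 ] [ 0.0752 -0.6998  0.03  ]
side [200 149  17  31 373] [208.185  163.5362] [ 0.8736 -0.0898  0.03  ]
side [218 154  15  17 176] [224.4943 160.7955] [ 0.8426 -0.1232  0.03  ]
side [169 179  15  12 130] [177.0077 183.7538] [0.8888 0.0254 0.03  ]
side [301 186  16  19 236] [307.6822 194.6907] [ 0.5756 -0.103   0.03  ]
side [339 201  14  18 168] [345.1845 209.1667] [ 0.4711 -0.0978  0.03  ]
side [252 235  19  23 314] [260.6146 245.7261] [0.5836 0.113  0.03  ]
side [197 303  19  24 291] [205.7595 314.0137] [0.5783 0.3246 0.03  ]
```

View pics/ta.png

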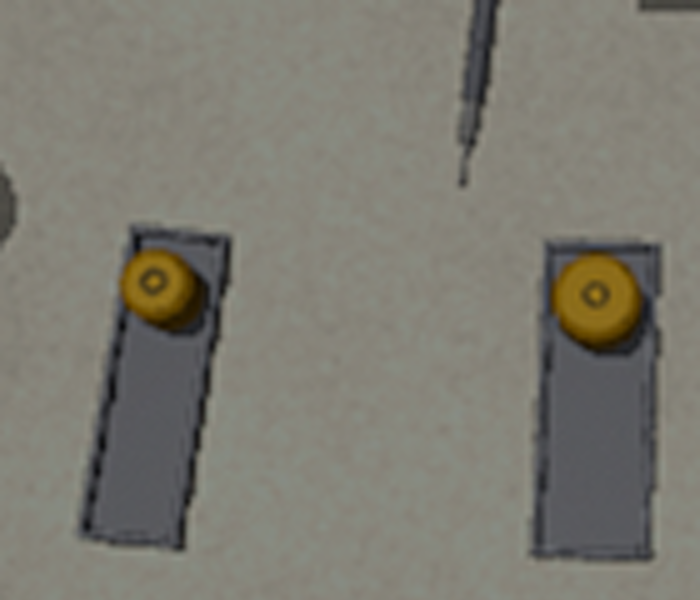

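View pics/tb.png

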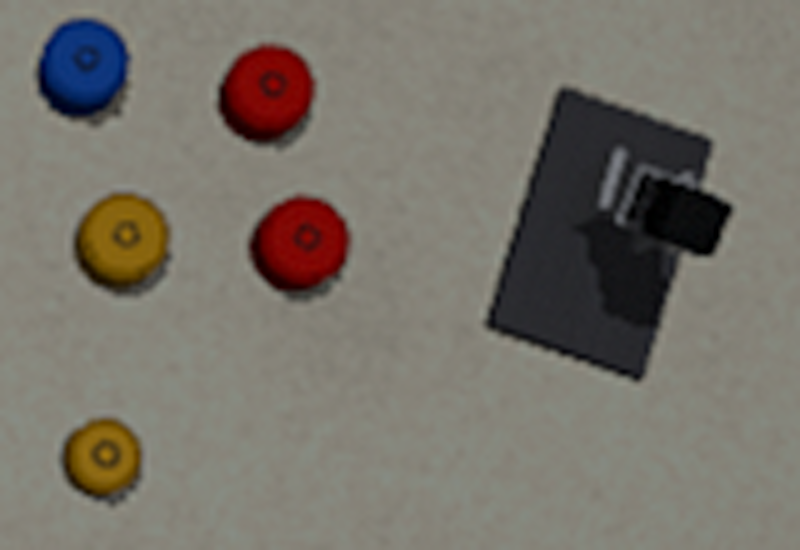

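View pics/sa.png

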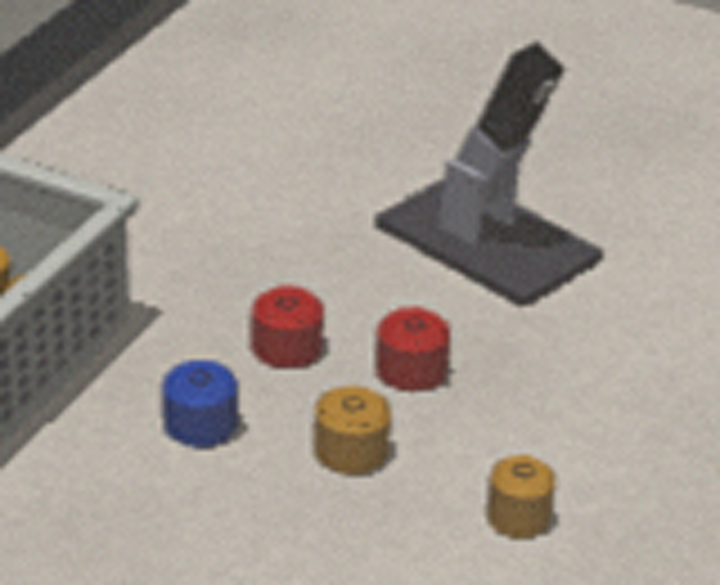

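```bash
python3 - <<'E'
from h import *
np.set_printoptions(precision=4,suppress=True)
T=cam('top');S=cam('side')
f=lambda u,v,o,k:((u+.5)/k-.5+o[0],(v+.5)/k-.5+o[1])
A=lambda u,v:f(u,v,(140,150),5); B=lambda u,v:f(u,v,(325,170),5); Sd=lambda u,v:f(u,v,(230,100),4.5)
print('large',onz(T,*B(126,235),.036),onz(S,*Sd(354,403),.036),tri(T,B(126,235),S,Sd(354,403)))
print('small',onz(T,*B(106,454),.036),onz(S,*Sd(524,470),.036),tri(T,B(106,454),S,Sd(524,470)))
print('sampL',onz(T,*A(596,294),.039),'sampS',onz(T,*A(154,281),.039))
for n,c in(('L',[(546,241),(661,243),(654,559),(531,556)]),('S',[(131,226),(232,235),(182,549),(79,541)])):
    p=np.array([onz(T,*A(*x),.010) for x in c]); print(n,p[:,:2],'mid',p.mean(0)); d=(p[0]+p[1]-p[2]-p[3])/2; w=(p[0]-p[1]+p[3]-p[2])/2; print('len',np.linalg.norm(d),np.linalg.norm(w),'yaw',np.degrees(np.arctan2(d[1],d[0])),np.degrees(np.arctan2(w[1],w[0])))
c=[(565,88),(712,140),(640,380),(490,325)]
p=np.array([onz(T,*B(*x),.010) for x in c]); print('stand',p[:,:2],'mid',p.mean(0)); d=(p[0]+p[1]-p[2]-p[3])/2; w=(p[0]-p[1]+p[3]-p[2])/2; print('len',np.linalg.norm(d),np.linalg.norm(w),'yaw',np.degrees(np.arctan2(d[1],d[0])),np.degrees(np.arctan2(w[1],w[0])))
print('red',[onz(T,*B(*x),.036) for x in((307,238),(273,84),(87,58))])
# probe axis top end
print('top cam pos',-T[1].T@T[2], 'side',-S[1].T@S[2])
for a,b in [((704,228),(538,56))]:
    print('probe top approx',tri(T,B(*a),S,Sd(*b)))
E
```

```text
large [ 0.5845 -0.1162  0.036 ] [ 0.5813 -0.117   0.036 ] (array([ 0.5829, -0.1166,  0.0361]), np.float64(0.0033226529515376613))
small [ 0.4781 -0.1096  0.036 ] [ 0.4746 -0.1099  0.036 ] (array([ 0.4765, -0.1102,  0.0355]), np.float64(0.0034434820331061926))
sampL [0.591 0.105 0.039] sampS [0.5847 0.3193 0.039 ]
L [[0.6227 0.1338]
 [0.6251 0.0763]
 [0.4676 0.0695]
 [0.4655 0.1292]] mid [0.5452 0.1022 0.01  ]
len 0.15740843325967635 0.058619196846039334 yaw 2.0632290732531873 92.19483152785624
S [[0.618  0.3416]
 [0.6164 0.2907]
 [0.4589 0.2985]
 [0.4598 0.3488]] mid [0.5382 0.3199 0.01  ]
len 0.15798895730159773 0.050612611890129125 yaw -2.705608974471749 88.58600628017426
stand [[ 0.6784 -0.3387]
 [ 0.6558 -0.412 ]
 [ 0.5325 -0.3733]
 [ 0.5554 -0.3001]] mid [ 0.6055 -0.356   0.01  ]
len 0.12912477629739197 0.07672599648822812 yaw -17.39894691063671 72.7592416581698
red [array([ 0.5883, -0.2038,  0.036 ]), array([ 0.6645, -0.1863,  0.036 ]), array([ 0.6722, -0.0945,  0.036 ])]
top cam pos [0.3649 0.0354 1.1135] side [0.1851 0.7506 0.7654]
probe top approx (array([ 0.5808, -0.3529,  0.1442]), np.float64(0.0003278613744253558))
```

```bash
cat >> h.py <<'E'
def rel(target,st=None,yaw=None):
    st=st or manip.get_state(); q=st['ee_rot']; Rm=R.from_quat([q[1],q[2],q[3],q[0]]).as_matrix()
    ya=np.degrees(np.arctan2(Rm[1,1],Rm[0,1]))
    if yaw is not None:
        s=ya-yaw; Rm=Rm@R.from_euler('z',s,degrees=True).as_matrix(); print('spin',round(s,2))
    d=Rm.T@(np.array(target)-st['position'])
    print('yaw_y',round(ya,2),'pos',st['position'].round(4),'slide',d.round(4),'len',np.linalg.norm(d).round(3),'t',st['clock'],'w',st['width'],'F',st['contact_force'].round(1))
    return d
E
python3 - <<'E'
from h import *
rel([.44,-.11,.20],yaw=88)
E
```

```text
spin -11.57
yaw_y 76.43 pos [0.1347 0.5586 0.2306] slide [-0.3284 -0.6575  0.0314] len 0.736 t 0.15 w 0.08542698840573844 F [-0.3 -0.1 -0.1]
```

Call:
servo_tool --increments '[{"spin":-6},{"spin":-5.6},{"slide":[-0.02,-0.04,0.002]},{"slide":[-0.02,-0.04,0.002]},{"slide":[-0.02,-0.04,0.002]},{"slide":[-0.02,-0.04,0.002]},{"slide":[-0.02,-0.04,0.002]},{"slide":[-0.02,-0.04,0.002]}]' --hand 0.85

```text
$.increments[0]: bad value
```

Call:
servo_tool --increments '[{"slide":[-0.02,-0.04,0.002]},{"slide":[-0.02,-0.04,0.002]},{"slide":[-0.02,-0.04,0.002]},{"slide":[-0.02,-0.04,0.002]},{"slide":[-0.02,-0.04,0.002]},{"slide":[-0.02,-0.04,0.002]},{"slide":[-0.02,-0.04,0.002]},{"slide":[-0.02,-0.04,0.002]}]'

```text
$.increments[0]: bad value
```

Call:
servo_tool --increments '[{"slide":[-0.02,-0.04,0.002]},{"slide":[-0.02,-0.04,0.002]},{"slide":[-0.008,-0.018,0]},{}]'

```text
$.increments[0]: bad value
```

```bash
python3 - <<'E'
from h import *
st=manip.get_state()
cv2.imwrite('pics/w1.png',eyes.get_image('wrist')); rel([.4765,-.110,.2],st,yaw=88)
np.save('st1.npy',st,allow_pickle=True)
C=cam('wrist',st)
for p in([.4765,-.11,.036],[.5829,-.1166,.036]): print(proj(C,p))
E
```

```text
spin -11.57
yaw_y 76.43 pos [0.1347 0.5586 0.2306] slide [-0.3649 -0.6562  0.0313] len 0.751 t 0.15 w 0.08542698840573844 F [-0.3 -0.1 -0.1]
[-82.22186822 481.66030783]
[-48.09892052 523.26671796]
```

View pics/w1.png

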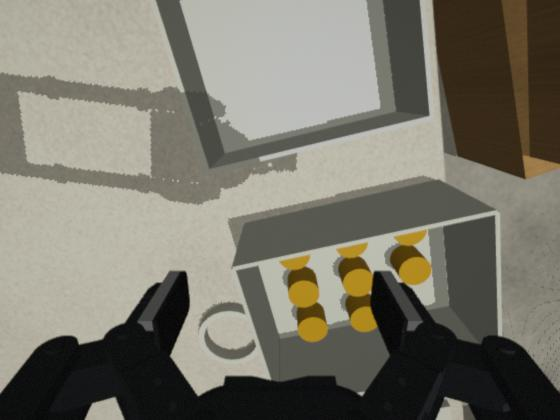

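No rows ran: each row needs both keys, so I'm resending with both.

Call:
servo_tool --increments '[{"slide":[0,0,0],"spin":-6},{"slide":[0,0,0],"spin":-5.6},{"slide":[-0.02,-0.04,0.002],"spin":0},{"slide":[-0.02,-0.04,0.002],"spin":0},{"slide":[-0.02,-0.04,0.002],"spin":0},{"slide":[-0.02,-0.04,0.002],"spin":0},{"slide":[-0.02,-0.04,0.002],"spin":0},{"slide":[-0.02,-0.04,0.002],"spin":0}]' --hand 0.85

```text
clock: 1.0
position: [0.2468, 0.3133, 0.2192]
ee_rot: [0.0, 0.017, 1.0, 0.0]
contact_force: [0.7, 1.3, 0.7]
width: 0.0726
```

Call:
servo_tool --increments '[{"slide":[-0.02,-0.04,0.002],"spin":0},{"slide":[-0.02,-0.04,0.002],"spin":0},{"slide":[-0.02,-0.04,0.002],"spin":0},{"slide":[-0.02,-0.04,0.002],"spin":0},{"slide":[-0.02,-0.04,0.002],"spin":0},{"slide":[-0.02,-0.04,0.002],"spin":0},{"slide":[-0.02,-0.04,0.002],"spin":0},{"slide":[-0.02,-0.04,0.002],"spin":0}]'

```text
clock: 1.8
position: [0.3958, -0.0122, 0.2033]
ee_rot: [0.0, 0.018, 1.0, 0.0]
contact_force: [1.4, 1.0, 0.1]
width: 0.0724
```

Call:
servo_tool --increments '[{"slide":[-0.02,-0.04,0.002],"spin":0},{"slide":[-0.02,-0.04,0.002],"spin":0},{"slide":[-0.008,-0.018,0],"spin":0},{"slide":[0,0,0],"spin":0}]'

```text
clock: 2.2
position: [0.4413, -0.1126, 0.1989]
ee_rot: [0.0, 0.019, 1.0, -0.0]
contact_force: [-0.6, -0.1, 0.7]
width: 0.0724
```

```bash
python3 - <<'E'
from h import *
st=manip.get_state()
im=eyes.get_image('wrist')
cv2.imwrite('pics/w1.png',im); rel([.4765,-.110,.2],st,yaw=88)
np.save('st1.npy',st,allow_pickle=True)
C=cam('wrist',st)
for p in([.4765,-.11,.036],[.5829,-.1166,.036]): print(proj(C,p))
h=cv2.cvtColor(im,cv2.COLOR_BGR2HSV); m=cv2.inRange(h,(12,120,80),(30,255,255))
k,l,s,c=cv2.connectedComponentsWithStats(m)
for a in range(1,k):
    if s[a,4]>100: print(s[a],c[a])
E
```

```text
spin -0.17
yaw_y 87.83 pos [ 0.4413 -0.1126  0.1989] slide [-0.0351  0.0038 -0.0011] len 0.035 t 2.2 w 0.07240717155317354 F [-0.6 -0.1  0.7]
[284.19843191 219.80943998]
[281.54076603 308.27476877]
[267 203  34  32 859] [283.556461   218.32596042]
[263 290  37  33 967] [280.94415719 305.60289555]
[457 290  40  33 970] [476.54020619 305.69072165]
```

View pics/w1.png

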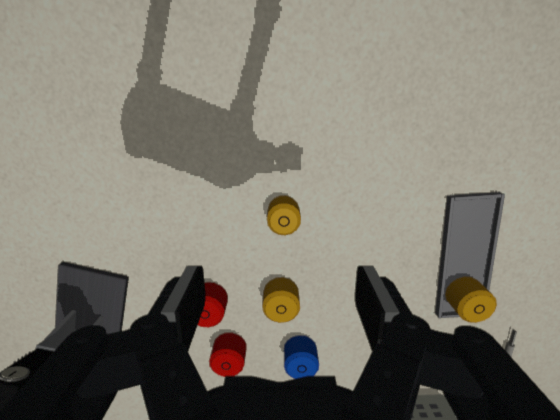

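The wrist image shows the small casting's ring at (284,221), the large one's at (281,306), and the large tray at right. All of them agree with the predictions to 1–2 px.

```bash
python3 - <<'E'
from h import *
st=np.load('st1.npy',allow_pickle=True).item(); C=cam('wrist',st)
np.set_printoptions(precision=4,suppress=True)
print(onz(C,284,221,.036),onz(C,281,306,.036), 'sampL',onz(C,479.5,309,.039))
# tray rim corners at z .010
im=cv2.imread('pics/w1.png'); cv2.imwrite('pics/w1t.png',cv2.resize(im[180:330,425:560],None,fx=4,fy=4,interpolation=cv2.INTER_CUBIC))
rel([.477,-.110,.075],yaw=88)
rel([.477,-.110,.009],yaw=88)
E
```

```text
[ 0.4778 -0.1102  0.036 ] [ 0.5799 -0.1171  0.036 ] sampL [0.59   0.1033 0.039 ]
spin -0.11
yaw_y 87.89 pos [ 0.4401 -0.1107  0.1989] slide [-0.0369  0.0018  0.1238] len 0.129 t 2.25 w 0.07285826133730307 F [0.3 0.6 0.6]
spin -0.11
yaw_y 87.89 pos [ 0.4401 -0.1107  0.1989] slide [-0.037   0.0018  0.1898] len 0.193 t 2.25 w 0.07285826133730307 F [0.3 0.6 0.6]
```

View pics/w1t.png

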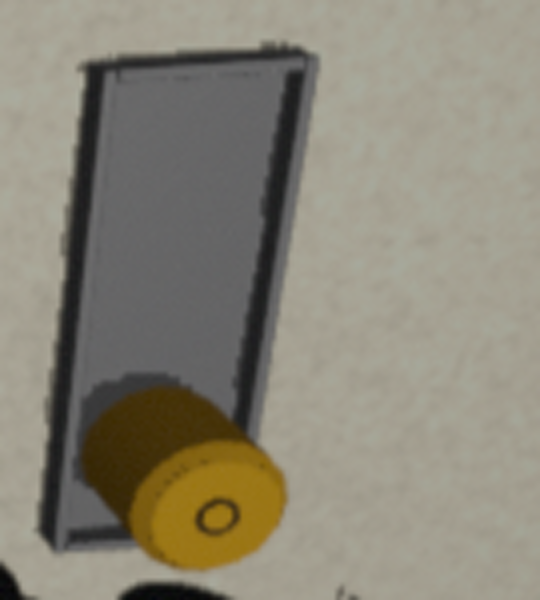

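Call:
servo_tool --increments '[{"slide":[-0.018,0.001,0.03],"spin":0},{"slide":[-0.019,0.001,0.03],"spin":0},{"slide":[0,0,0.04],"spin":0},{"slide":[0,0,0.04],"spin":0},{"slide":[0,0,0.03],"spin":0},{"slide":[0,0,0.02],"spin":0},{"slide":[0,0,0],"spin":0},{"slide":[0,0,0],"spin":0}]'

```text
clock: 3.05
position: [0.4769, -0.1081, 0.0097]
ee_rot: [-0.0, 0.017, 1.0, 0.0]
contact_force: [1.2, -0.1, 0.2]
width: 0.0725
```

```bash
python3 - <<'E'
from h import *
rel([.4775,-.110,.009],yaw=88)
im=eyes.get_image('wrist')
cv2.imwrite('pics/w2.png',im)
E
```

```text
spin 0.1
yaw_y 88.1 pos [ 0.4769 -0.1081  0.0097] slide [-0.0007 -0.0019  0.0007] len 0.002 t 3.05 w 0.07248524313371354 F [ 1.2 -0.1  0.2]
```

View pics/w2.png

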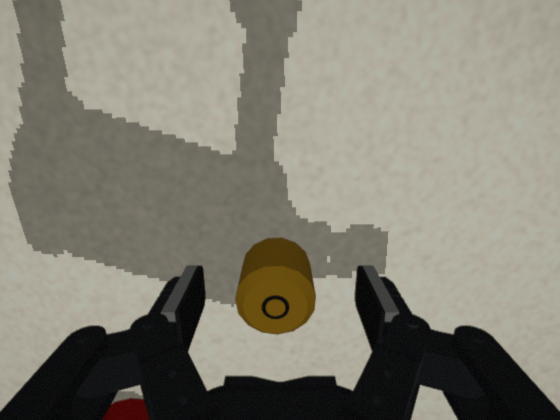

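The casting sits between the open pads, with its ring at (275,307). Closing.

Call:
servo_tool --increments '[{"slide":[0,-0.002,0],"spin":0},{"slide":[0,0,0],"spin":0},{"slide":[0,0,0],"spin":0},{"slide":[0,0,0],"spin":0},{"slide":[0,0,0],"spin":0},{"slide":[0,0,0],"spin":0}]' --hand 0.2 --newtons 30

```text
clock: 3.7
position: [0.4778, -0.1115, 0.0105]
ee_rot: [0.001, 0.017, 1.0, -0.0]
contact_force: [-0.4, 1.3, 5.6]
width: 0.0349
```

Call:
servo_tool --increments '[{"slide":[0,0,-0.03],"spin":0},{"slide":[0,0,-0.05],"spin":0},{"slide":[0,0,-0.03],"spin":0},{"slide":[0,0,0],"spin":0}]'

```text
clock: 4.1
position: [0.4804, -0.1124, 0.1241]
ee_rot: [0.005, 0.017, 1.0, -0.002]
contact_force: [0.2, -0.2, 0.6]
width: 0.0351
```

```bash
python3 - <<'E'
from h import *
rel([.47,.26,.13],yaw=87.7)
st=manip.get_state()
np.save('st3.npy',st,allow_pickle=True)
im=eyes.get_image('wrist')
cv2.imwrite('pics/w3.png',im)
E
```

```text
spin 0.32
yaw_y 88.02 pos [ 0.4804 -0.1124  0.1241] slide [ 0.0253  0.3717 -0.0074] len 0.373 t 4.1 w 0.03513693793231883 F [ 0.2 -0.2  0.6]
```

View pics/w3.png

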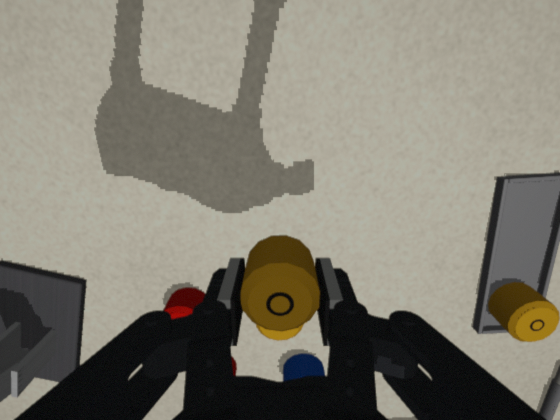

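The casting is held (width 35 mm). Moving towards the small tray.

Call:
servo_tool --increments '[{"slide":[0.003,0.045,0],"spin":0},{"slide":[0.003,0.048,0],"spin":0},{"slide":[0.003,0.048,0],"spin":0},{"slide":[0.003,0.048,0],"spin":0},{"slide":[0.003,0.048,0],"spin":0},{"slide":[0.003,0.048,0],"spin":0},{"slide":[0.003,0.048,0],"spin":0},{"slide":[0,0.036,0],"spin":0}]'

```text
clock: 4.95
position: [0.4669, 0.2606, 0.1176]
ee_rot: [-0.002, 0.016, 1.0, -0.0]
contact_force: [0.7, 0.0, 0.2]
width: 0.0351
```

Call:
servo_tool --increments '[{"slide":[0,0,0],"spin":0},{"slide":[0,0,0],"spin":0}]'

```text
clock: 5.15
position: [0.4674, 0.2584, 0.1177]
ee_rot: [-0.002, 0.016, 1.0, -0.001]
contact_force: [-0.4, -0.2, -0.3]
width: 0.0347
```

```bash
python3 - <<'E'
from h import *
rel([.503,.321,.12],yaw=87.7)
st=manip.get_state()
np.save('st4.npy',st,allow_pickle=True)
im=eyes.get_image('wrist')
cv2.imwrite('pics/w4.png',im)
cv2.imwrite('pics/w4t.png',cv2.resize(im[100:400,280:560],None,fx=2,fy=2,interpolation=cv2.INTER_CUBIC))
E
```

```text
spin 0.45
yaw_y 88.15 pos [0.4674 0.2584 0.1177] slide [-0.033   0.064  -0.0025] len 0.072 t 5.15 w 0.03465884065893709 F [-0.4 -0.2 -0.3]
```

View pics/w4t.png

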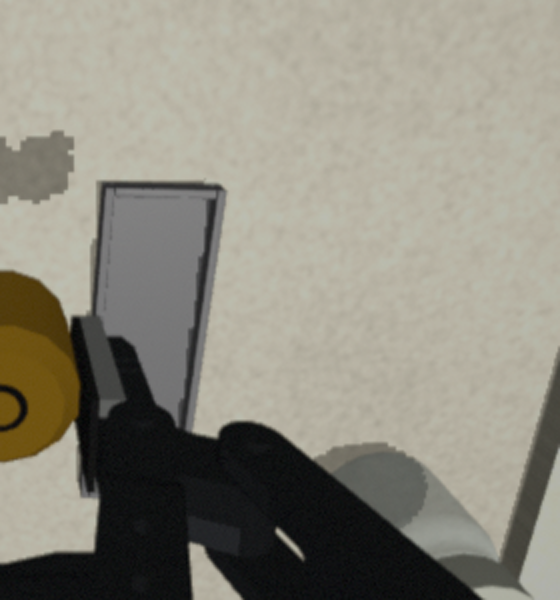

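```bash
python3 - <<'E'
from h import *
np.set_printoptions(precision=4,suppress=True)
st=np.load('st4.npy',allow_pickle=True).item(); C=cam('wrist',st)
g=lambda u,v:((u+.5)/2-.5+280,(v+.5)/2-.5+100)
for p in[(100,183),(225,190),(82,497),(197,422)]: print(p,onz(C,*g(*p),.010))
# mid-tray predictions from top
im=cv2.imread('pics/w4.png')
a=np.radians(-2.2); m=np.array([.5382,.3199]); ex=np.array([np.cos(a),np.sin(a)]); ey=np.array([-ex[1],ex[0]])
pts=[]
for sx,sy in((-1,-1),(-1,1),(1,1),(1,-1)):
    q=m+ex*.079*sx+ey*.025*sy; pts.append(proj(C,[*q,.01]))
cv2.polylines(im,[np.int32(np.round(pts))],True,(0,255,0))
st3=np.load('st3.npy',allow_pickle=True).item()
cv2.imwrite('pics/w4o.png',im[100:400,280:560].repeat(2,0).repeat(2,1))
E
```

```text
(100, 183) [0.4571 0.2982 0.01  ]
(225, 190) [0.4617 0.3486 0.01  ]
(82, 497) [0.6141 0.2923 0.01  ]
(197, 422) [0.5728 0.3447 0.01  ]
```

View pics/w4o.png

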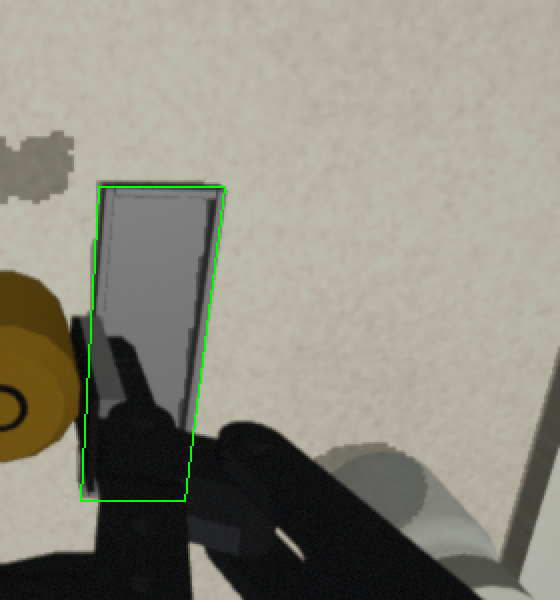

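Call:
servo_tool --increments '[{"slide":[-0.018,0.031,0],"spin":0.2},{"slide":[-0.018,0.032,0],"spin":0},{"slide":[0,0,0],"spin":0},{"slide":[0,0,0.03],"spin":0},{"slide":[0,0,0.03],"spin":0},{"slide":[0,0,0.02],"spin":0},{"slide":[0,0,0],"spin":0},{"slide":[0,0,0],"spin":0}]'

```text
clock: 6.0
position: [0.5069, 0.3185, 0.0392]
ee_rot: [-0.001, 0.02, 1.0, -0.0]
contact_force: [0.4, 0.5, 0.1]
width: 0.0346
```

```bash
python3 - <<'E'
from h import *
rel([.505,.3214,.0145],yaw=88)
im=eyes.get_image('wrist')
cv2.imwrite('pics/w5.png',im)
E
```

```text
spin -0.26
yaw_y 87.74 pos [0.5069 0.3185 0.0392] slide [0.002  0.0028 0.0247] len 0.025 t 6.0 w 0.03455510240273084 F [0.4 0.5 0.1]
```

View pics/w5.png

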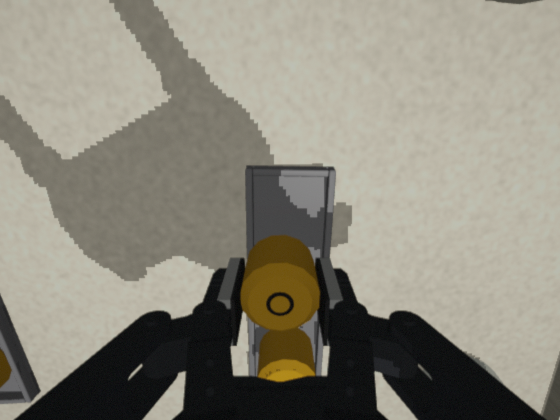

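```bash
python3 - <<'E'
from h import *
np.set_printoptions(precision=4,suppress=True)
st=manip.get_state(); C=cam('wrist',st)
for p in[(246.5,167),(335,167.5),(247,260),(325,260)]: print(p,onz(C,*p,.010))
rel([.505,.3214,.0145],yaw=88)
E
```

```text
(246.5, 167) [0.4594 0.3027 0.01  ]
(335, 167.5) [0.4616 0.3503 0.01  ]
(247, 260) [0.5155 0.2988 0.01  ]
(325, 260) [0.5174 0.3452 0.01  ]
spin -0.24
yaw_y 87.76 pos [0.5077 0.3192 0.0402] slide [0.0028 0.0021 0.0257] len 0.026 t 6.05 w 0.03486748731866351 F [ 0.  -0.  -0.5]
```

Call:
servo_tool --increments '[{"slide":[0.002,0.003,0],"spin":0},{"slide":[0,0,0.014],"spin":0},{"slide":[0,0,0.005],"spin":0},{"slide":[0,0,0.003],"spin":0},{"slide":[0,0,0],"spin":0},{"slide":[0,0,0],"spin":0}]'

```text
clock: 6.65
position: [0.5054, 0.3233, 0.0178]
ee_rot: [0.0, 0.019, 1.0, 0.0]
contact_force: [-0.2, -0.2, -0.5]
width: 0.0348
```

```bash
python3 - <<'E'
from h import *
rel([.505,.322,.0135],yaw=88)
E
```

```text
spin -0.16
yaw_y 87.84 pos [0.5054 0.3233 0.0178] slide [ 0.0004 -0.0013  0.0043] len 0.004 t 6.65 w 0.0348247315201641 F [-0.2 -0.2 -0.5]
```

No contact yet, so I'm lowering a little more.

Call:
servo_tool --increments '[{"slide":[0,-0.001,0.002],"spin":0},{"slide":[0,0,0.002],"spin":0},{"slide":[0,0,0.001],"spin":0},{"slide":[0,0,0],"spin":0}]'

```text
clock: 7.05
position: [0.5053, 0.3221, 0.0136]
ee_rot: [0.0, 0.019, 1.0, 0.0]
contact_force: [-1.0, -0.8, 7.1]
width: 0.0349
```

```bash
python3 - <<'E'
from h import *
rel([.505,.322,.0135],yaw=88)
im=eyes.get_image('side')
cv2.imwrite('pics/s5.png',cv2.resize(im[260:380,150:300],None,fx=4,fy=4,interpolation=cv2.INTER_CUBIC))
E
```

```text
spin -0.16
yaw_y 87.84 pos [0.5053 0.3221 0.0136] slide [ 0.0003 -0.0001  0.0001] len 0.0 t 7.05 w 0.034929606073027517 F [-1.  -0.8  7.1]
```

View pics/s5.png

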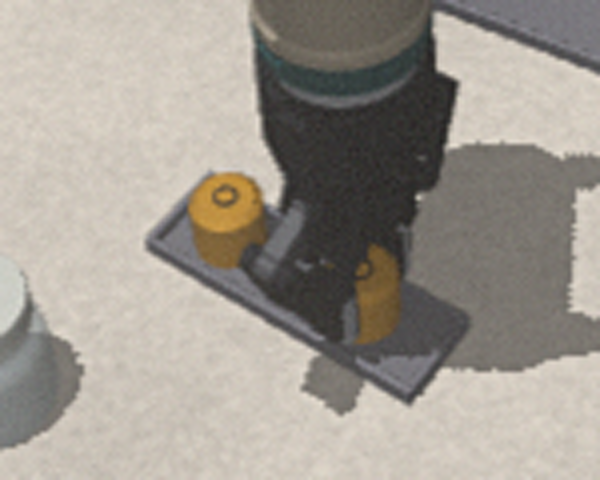

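It touches the floor at the expected TCP height of 0.0136 with 7 N. Releasing and rising.

Call:
servo_tool --increments '[{"slide":[0,0,-0.001],"spin":0},{"slide":[0,0,0],"spin":0},{"slide":[0,0,0],"spin":0},{"slide":[0,0,0],"spin":0}]' --hand 0.65

```text
clock: 7.5
position: [0.505, 0.322, 0.0131]
ee_rot: [-0.0, 0.019, 1.0, -0.0]
contact_force: [-0.2, -0.9, -0.7]
width: 0.0559
```

Call:
servo_tool --increments '[{"slide":[0,0,-0.03],"spin":0},{"slide":[0,0,-0.05],"spin":0},{"slide":[0,0,-0.05],"spin":0},{"slide":[0,0,-0.03],"spin":0},{"slide":[0.015,-0.02,0],"spin":0},{"slide":[0,0,0],"spin":0}]'

```text
clock: 8.1
position: [0.4878, 0.3013, 0.1745]
ee_rot: [-0.0, 0.019, 1.0, -0.0]
contact_force: [0.7, 0.4, -0.4]
width: 0.0554
```

```bash
python3 - <<'E'
from h import *
rel([.5810,-.1168,.12],yaw=92)
st=manip.get_state()
np.save('st6.npy',st,allow_pickle=True)
im=eyes.get_image('wrist')
cv2.imwrite('pics/w6.png',im)
E
```

```text
spin -4.19
yaw_y 87.81 pos [0.4878 0.3013 0.1745] slide [-0.0785 -0.421   0.0547] len 0.432 t 8.1 w 0.05535827363334356 F [ 0.7  0.4 -0.4]
```

View pics/w6.png

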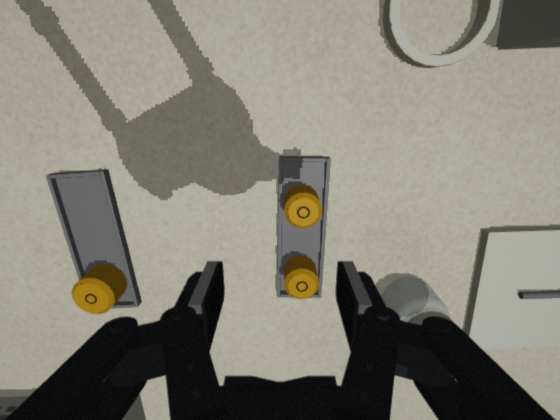

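The small casting stands in its row with its ring at (303,212); the sample's ring is at (301,286). Now the large casting.

Call:
servo_tool --increments '[{"slide":[0,0,0],"spin":-4.2},{"slide":[-0.008,-0.045,0.002],"spin":0},{"slide":[-0.008,-0.046,0.002],"spin":0},{"slide":[-0.008,-0.046,0.002],"spin":0},{"slide":[-0.008,-0.046,0.002],"spin":0},{"slide":[-0.008,-0.046,0.002],"spin":0},{"slide":[-0.008,-0.046,0.002],"spin":0},{"slide":[-0.008,-0.046,0.002],"spin":0}]' --hand 0.85

```text
clock: 8.95
position: [0.5573, -0.0177, 0.1582]
ee_rot: [-0.0, -0.018, 1.0, 0.0]
contact_force: [0.2, 0.7, 0.1]
width: 0.0725
```

Call:
servo_tool --increments '[{"slide":[-0.008,-0.046,0.01],"spin":0},{"slide":[-0.008,-0.046,0.01],"spin":0},{"slide":[0,-0.008,0.01],"spin":0},{"slide":[0,0,0],"spin":0},{"slide":[0,0,0],"spin":0}]'

```text
clock: 9.45
position: [0.5758, -0.1144, 0.1284]
ee_rot: [-0.001, -0.018, 1.0, 0.001]
contact_force: [-0.4, -0.2, -0.2]
width: 0.0726
```

```bash
python3 - <<'E'
from h import *
st=manip.get_state()
np.save('st7.npy',st,allow_pickle=True)
rel([.5815,-.1168,.01],st,yaw=92)
im=eyes.get_image('wrist')
cv2.imwrite('pics/w7.png',im)
print(proj(cam('wrist',st),[.5815,-.1168,.036]))
E
```

```text
spin 0.03
yaw_y 92.03 pos [ 0.5758 -0.1144  0.1284] slide [-0.0058 -0.0028  0.1183] len 0.119 t 9.45 w 0.07258817286866638 F [-0.4 -0.2 -0.2]
[276.88754582 217.98500386]
```

View pics/w7.png

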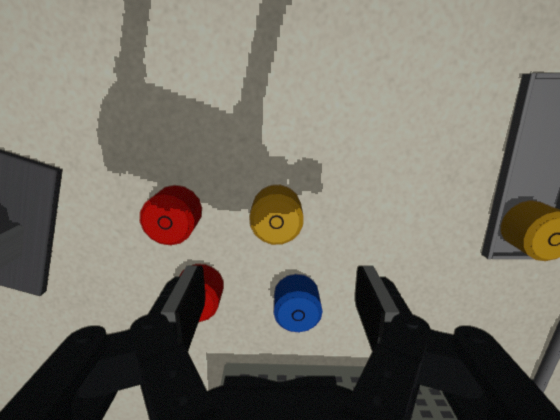

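The amber large ring is at (276,222), so x ≈ 0.584 and y ≈ -0.1175. The red one is next to it at (165,222).

Call:
servo_tool --increments '[{"slide":[-0.0082,-0.0034,0.02],"spin":0},{"slide":[0,0,0.03],"spin":0},{"slide":[0,0,0.03],"spin":0},{"slide":[0,0,0.025],"spin":0},{"slide":[0,0,0.013],"spin":0},{"slide":[0,0,0],"spin":0},{"slide":[0,0,0],"spin":0}]' --hand 0.75

```text
clock: 10.2
position: [0.5854, -0.1181, 0.0123]
ee_rot: [0.001, -0.018, 1.0, -0.0]
contact_force: [1.0, -0.5, -0.4]
width: 0.064
```

```bash
python3 - <<'E'
from h import *
rel([.584,-.1175,.01],yaw=92)
st=manip.get_state()
cv2.imwrite('pics/w8.png',eyes.get_image('wrist'))
E
```

```text
spin 0.09
yaw_y 92.09 pos [ 0.5854 -0.1181  0.0123] slide [0.0014 0.0006 0.0023] len 0.003 t 10.2 w 0.06400596076164718 F [ 1.  -0.5 -0.4]
```

View pics/w8.png

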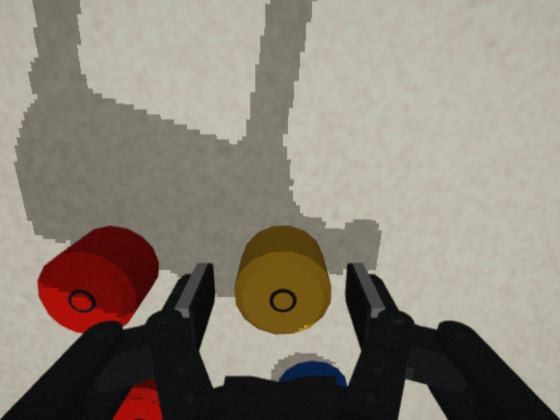

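The amber casting is centred between the pads, with its ring at (283,299). Closing.

Call:
servo_tool --increments '[{"slide":[0.001,0.001,0.002],"spin":0},{"slide":[0,0,0],"spin":0},{"slide":[0,0,0],"spin":0},{"slide":[0,0,0],"spin":0},{"slide":[0,0,0],"spin":0}]' --hand 0.3

```text
clock: 10.75
position: [0.5843, -0.1177, 0.0106]
ee_rot: [0.001, -0.018, 1.0, -0.0]
contact_force: [-0.3, 1.1, 6.0]
width: 0.043
```

Call:
servo_tool --increments '[{"slide":[0,0,-0.03],"spin":0},{"slide":[0,0,-0.05],"spin":0},{"slide":[0,0,-0.03],"spin":0},{"slide":[0,0,0],"spin":0}]'

```text
clock: 11.15
position: [0.5868, -0.1188, 0.1245]
ee_rot: [0.005, -0.018, 1.0, -0.002]
contact_force: [-0.0, -0.1, -0.3]
width: 0.0427
```

```bash
python3 - <<'E'
from h import *
rel([.500,.07,.12],yaw=92.1)
E
```

```text
spin -0.07
yaw_y 92.03 pos [ 0.5868 -0.1188  0.1245] slide [0.0798 0.1919 0.003 ] len 0.208 t 11.15 w 0.04268722102978776 F [-0.  -0.1 -0.3]
```

Call:
servo_tool --increments '[{"slide":[0.018,0.043,0],"spin":0},{"slide":[0.018,0.044,0],"spin":0},{"slide":[0.018,0.044,0],"spin":0},{"slide":[0.018,0.044,0],"spin":0},{"slide":[0.0023,0.0438,0],"spin":0},{"slide":[0,0,0.03],"spin":0},{"slide":[0,0,0.03],"spin":0},{"slide":[0,0,0],"spin":0}]'

```text
clock: 11.95
position: [0.497, 0.0985, 0.0553]
ee_rot: [-0.005, -0.018, 1.0, -0.0]
contact_force: [-1.8, 0.8, -0.6]
width: 0.0426
```

Call:
servo_tool --increments '[{"slide":[0,0,0],"spin":0}]'

```text
clock: 12.05
position: [0.5007, 0.0982, 0.0586]
ee_rot: [-0.001, -0.018, 1.0, -0.0]
contact_force: [0.3, -0.0, -0.7]
width: 0.043
```

```bash
python3 - <<'E'
from h import *
rel([.505,.101,.0145],yaw=92.1)
st=manip.get_state()
np.save('st9.npy',st,allow_pickle=True)
cv2.imwrite('pics/w9.png',eyes.get_image('wrist'))
C=cam('wrist',st)
im=cv2.imread('pics/w9.png')
a=np.radians(2.1); m=np.array([.5452,.1022]); ex=np.array([np.cos(a),np.sin(a)]); ey=np.array([-ex[1],ex[0]])
pts=[]
for sx,sy in((-1,-1),(-1,1),(1,1),(1,-1)):
    q=m+ex*.079*sx+ey*.029*sy; pts.append(proj(C,[*q,.01]))
cv2.polylines(im,[np.int32(np.round(pts))],True,(0,255,0))
cv2.imwrite('pics/w9o.png',cv2.resize(im[150:400,180:400],None,fx=2.4,fy=2.4,interpolation=cv2.INTER_CUBIC))
E
```

```text
spin -0.08
yaw_y 92.02 pos [0.5007 0.0982 0.0586] slide [-0.0045  0.0027  0.0441] len 0.044 t 12.05 w 0.04301603895425189 F [ 0.3 -0.  -0.7]
```

View pics/w9o.png

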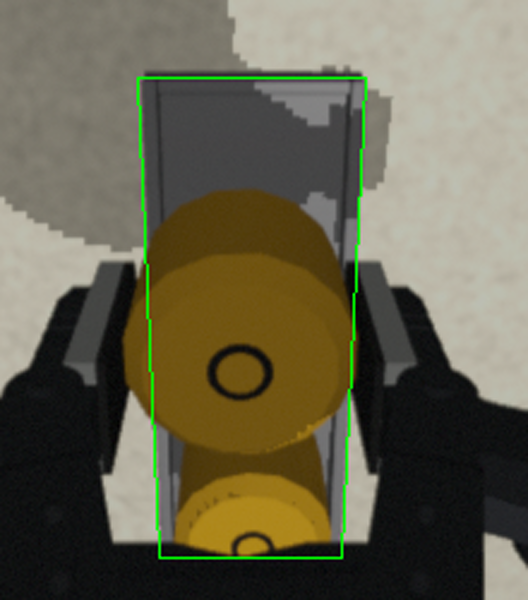

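The overlay matches the tray rim to about 1 px. Lowering.

Call:
servo_tool --increments '[{"slide":[-0.004,0.003,0.015],"spin":0},{"slide":[0,0,0.015],"spin":0},{"slide":[0,0,0.006],"spin":0},{"slide":[0,0,0.003],"spin":0},{"slide":[0,0,0],"spin":0},{"slide":[0,0,0],"spin":0}]'

```text
clock: 12.7
position: [0.5061, 0.1014, 0.0211]
ee_rot: [0.001, -0.018, 1.0, 0.0]
contact_force: [0.1, -0.1, -0.6]
width: 0.0429
```

```bash
python3 - <<'E'
from h import *
rel([.505,.1013,.0136],yaw=92.1)
E
```

```text
spin -0.08
yaw_y 92.02 pos [0.5061 0.1014 0.0211] slide [ 0.0011 -0.0001  0.0074] len 0.008 t 12.7 w 0.04290765438009776 F [ 0.1 -0.1 -0.6]
```

Call:
servo_tool --increments '[{"slide":[0,0,0.003],"spin":0},{"slide":[0,0,0.003],"spin":0},{"slide":[0,0,0.002],"spin":0},{"slide":[0,0,0],"spin":0},{"slide":[0,0,0],"spin":0}]'

```text
clock: 13.2
position: [0.5055, 0.1016, 0.0136]
ee_rot: [0.0, -0.018, 1.0, 0.0]
contact_force: [-3.5, 0.4, 10.4]
width: 0.0426
```

Call:
servo_tool --increments '[{"slide":[0,0,-0.001],"spin":0},{"slide":[0,0,0],"spin":0},{"slide":[0,0,0],"spin":0},{"slide":[0,0,0],"spin":0}]' --hand 0.72

```text
clock: 13.6
position: [0.5053, 0.1015, 0.0131]
ee_rot: [-0.0, -0.018, 1.0, 0.0]
contact_force: [-0.1, 0.0, 0.1]
width: 0.0614
```

Call:
servo_tool --increments '[{"slide":[0,0,-0.03],"spin":0},{"slide":[0,0,-0.05],"spin":0},{"slide":[0,0,-0.05],"spin":0},{"slide":[0,0,-0.05],"spin":0},{"slide":[0.02,0,-0.01],"spin":0},{"slide":[0,0,0],"spin":0},{"slide":[0,0,0],"spin":0}]'

```text
clock: 14.3
position: [0.485, 0.1008, 0.2026]
ee_rot: [-0.0, -0.018, 1.0, 0.0]
contact_force: [-0.1, 0.7, -1.0]
width: 0.0616
```

```bash
python3 - <<'E'
from h import *
rel([.54,-.34,.24],yaw=72.6)
st=manip.get_state()
np.save('st10.npy',st,allow_pickle=True)
cv2.imwrite('pics/w10.png',eyes.get_image('wrist'))
im=eyes.get_image('side')
cv2.imwrite('pics/s10.png',cv2.resize(im[210:360,180:330],None,fx=4,fy=4,interpolation=cv2.INTER_CUBIC))
E
```

```text
spin 19.44
yaw_y 92.04 pos [0.485  0.1008 0.2026] slide [-0.1843 -0.4042 -0.0374] len 0.446 t 14.3 w 0.06162284074463442 F [-0.1  0.7 -1. ]
```

View pics/w10.png

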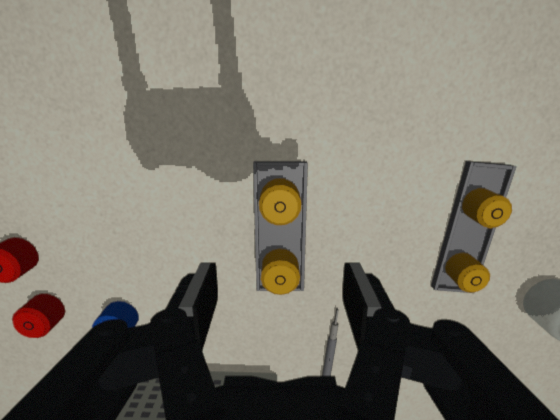

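View pics/s10.png

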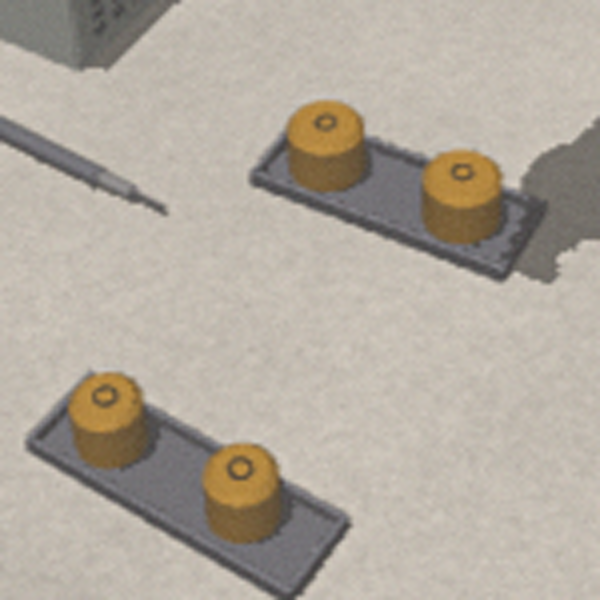

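Both castings stand in their rows; the large ring is at wrist (280,207). Now the probe.

Call:
servo_tool --increments '[{"slide":[0,0,-0.01],"spin":8},{"slide":[0,0,-0.02],"spin":8},{"slide":[0,0,-0.02],"spin":3.4},{"slide":[-0.02,-0.044,0],"spin":0},{"slide":[-0.02,-0.044,0],"spin":0},{"slide":[-0.02,-0.044,0],"spin":0},{"slide":[-0.02,-0.044,0],"spin":0},{"slide":[-0.02,-0.044,0],"spin":0}]'

```text
clock: 15.2
position: [0.5152, -0.141, 0.2512]
ee_rot: [-0.001, 0.151, 0.989, 0.001]
contact_force: [0.4, 0.4, 1.1]
width: 0.0615
```

Call:
servo_tool --increments '[{"slide":[-0.02,-0.044,0],"spin":0},{"slide":[-0.02,-0.044,0],"spin":0},{"slide":[-0.02,-0.044,0],"spin":0},{"slide":[-0.01,-0.044,0],"spin":0},{"slide":[0,0,0],"spin":0},{"slide":[0,0,0],"spin":0}]'

```text
clock: 15.8
position: [0.529, -0.3289, 0.2505]
ee_rot: [-0.002, 0.152, 0.988, 0.001]
contact_force: [-0.4, 0.4, 0.5]
width: 0.0614
```

```bash
python3 - <<'E'
from h import *
st=manip.get_state()
np.save('st11.npy',st,allow_pickle=True)
rel([.59,-.356,.11],st,yaw=72.6)
im=eyes.get_image('wrist')
cv2.imwrite('pics/w11.png',im)
C=cam('wrist',st)
print(proj(C,[.5808,-.353,.144]))
o=np.load('st10.npy',allow_pickle=True).item(); print(onz(cam('wrist',o),280,207,.039))
E
```

```text
spin -0.11
yaw_y 72.49 pos [ 0.529  -0.3289  0.2505] slide [-0.0668 -0.0079  0.1402] len 0.155 t 15.8 w 0.06135653590041701 F [-0.4  0.4  0.5]
[271.38405814 267.17296662]
[0.50652532 0.10148594 0.039     ]
```

View pics/w11.png

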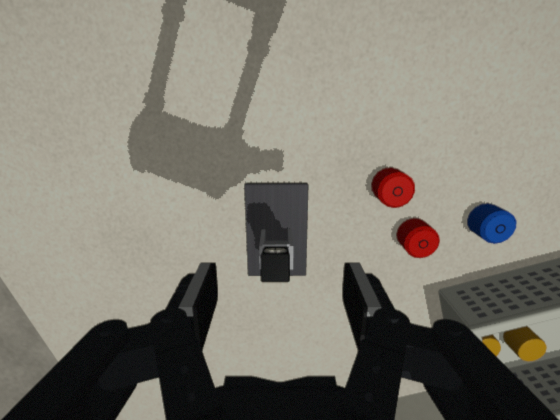

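```bash
python3 - <<'E'
from h import *
im=cv2.imread('pics/w11.png')[175:300,225:325]
im=np.clip(im.astype(float)*1.8,0,255).astype(np.uint8)
cv2.imwrite('pics/w11z.png',cv2.resize(im,None,fx=5,fy=4.8,interpolation=cv2.INTER_CUBIC))
E
```

```text
(no output)
```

View pics/w11z.png

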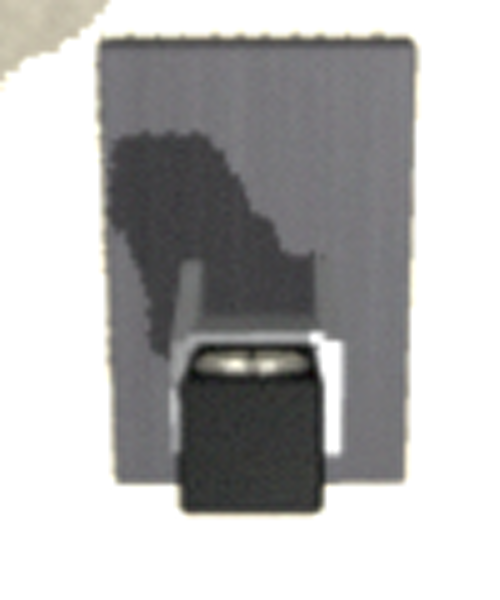

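```bash
python3 - <<'E'
from h import *
np.set_printoptions(precision=4,suppress=True)
st=np.load('st11.npy',allow_pickle=True).item(); C=cam('wrist',st)
g=lambda x,y:(225+(x+.5)/5-.5,175+(y+.5)/4.8-.5)
for z in(.140,.144,.148): 
    p=onz(C,*g(251,444),z); q=[onz(C,*g(*a),z) for a in((180,444),(323,444))]; print(p,np.linalg.norm(q[0]-q[1]))
c=[onz(C,*g(*a),.01) for a in((98,40),(415,40),(405,482),(115,482))]
print(np.array(c))
c=np.array(c); d=(c[2]+c[3]-c[0]-c[1])/2; print('yaw',np.degrees(np.arctan2(d[1],d[0])),np.linalg.norm(d), 'mid',c.mean(0))
w=(c[1]-c[0]+c[2]-c[3])/2;print(np.degrees(np.arctan2(w[1],w[0])),np.linalg.norm(w))
E
```

```text
[ 0.5838 -0.3509  0.14  ] 0.02525080269513291
[ 0.5816 -0.3502  0.144 ] 0.024848509982303736
[ 0.5795 -0.3494  0.148 ] 0.02444621726947451
[[ 0.5314 -0.375   0.01  ]
 [ 0.5548 -0.301   0.01  ]
 [ 0.6775 -0.3389  0.01  ]
 [ 0.6537 -0.4136  0.01  ]]
yaw -17.338869043231593 0.1283393004526396 mid [ 0.6043 -0.3571  0.01  ]
72.39606238079293 0.07798529663336337
```

The probe's top face is centred at about (275,267) and the stand yaw is -17.4°. Approaching from above.

```bash
python3 - <<'E'
from h import *
rel([.5887,-.3535,.145],yaw=72.6)
E
```

```text
spin -0.01
yaw_y 72.59 pos [ 0.5292 -0.3277  0.2511] slide [-0.0648 -0.0071  0.1059] len 0.124 t 15.85 w 0.0616267841878668 F [-0.1  1.2  0.3]
```

Call:
servo_tool --increments '[{"slide":[-0.032,-0.004,0.02],"spin":0},{"slide":[-0.033,-0.003,0.02],"spin":0},{"slide":[0,0,0.03],"spin":0},{"slide":[0,0,0.02],"spin":0},{"slide":[0,0,0],"spin":0},{"slide":[0,0,0],"spin":0},{"slide":[0,0,0],"spin":0}]'

```text
clock: 16.55
position: [0.5903, -0.3537, 0.1651]
ee_rot: [0.001, 0.151, 0.989, -0.001]
contact_force: [-0.5, -0.5, 0.1]
width: 0.0614
```

```bash
python3 - <<'E'
from h import *
st=manip.get_state()
np.save('st12.npy',st,allow_pickle=True)
rel([.5887,-.3535,.103],st,yaw=72.6)
im=eyes.get_image('wrist')
cv2.imwrite('pics/w12.png',np.clip(im*1.5,0,255).astype(np.uint8))
E
```

```text
spin 0.09
yaw_y 72.69 pos [ 0.5903 -0.3537  0.1651] slide [ 0.0018 -0.0002  0.0621] len 0.062 t 16.55 w 0.06141168762957823 F [-0.5 -0.5  0.1]
```

View pics/w12.png

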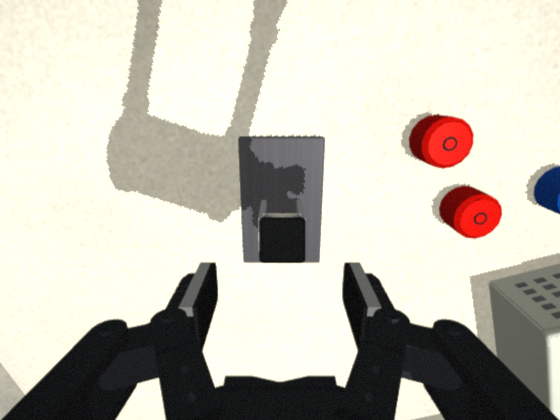

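```bash
python3 - <<'E'
from h import *
np.set_printoptions(precision=4,suppress=True)
st=np.load('st12.npy',allow_pickle=True).item(); C=cam('wrist',st)
for z in(.140,.144,.148): print(onz(C,282.5,239.5,z), np.linalg.norm(onz(C,259.5,239,z)-onz(C,306,239,z)))
E
```

```text
[ 0.584  -0.3505  0.14  ] 0.026244741153711417
[ 0.5822 -0.35    0.144 ] 0.02560888983271277
[ 0.5804 -0.3495  0.148 ] 0.02497303851171421
```

Call:
servo_tool --increments '[{"slide":[0,0.0012,0.02],"spin":0},{"slide":[0,0,0.025],"spin":0},{"slide":[0,0,0.016],"spin":0},{"slide":[0,0,0],"spin":0},{"slide":[0,0,0],"spin":0}]'

```text
clock: 17.1
position: [0.5903, -0.3532, 0.1036]
ee_rot: [0.001, 0.151, 0.989, -0.0]
contact_force: [1.3, 0.1, 0.5]
width: 0.0615
```

```bash
python3 - <<'E'
from h import *
st=manip.get_state()
rel([.5905,-.3527,.103],st,yaw=72.6)
im=eyes.get_image('wrist')
cv2.imwrite('pics/w13.png',np.clip(im*1.5,0,255).astype(np.uint8))
im=eyes.get_image('side')
cv2.imwrite('pics/s13.png',cv2.resize(im[60:200,270:410],None,fx=4,fy=4,interpolation=cv2.INTER_CUBIC))
E
```

```text
spin 0.03
yaw_y 72.63 pos [ 0.5903 -0.3532  0.1036] slide [-0.      0.0005  0.0006] len 0.001 t 17.1 w 0.061510479863937935 F [1.3 0.1 0.5]
```

View pics/w13.png

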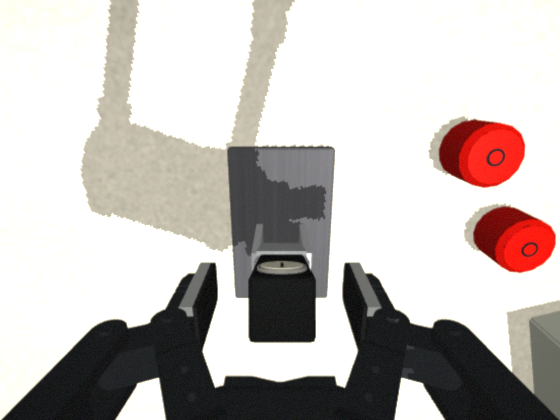

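View pics/s13.png

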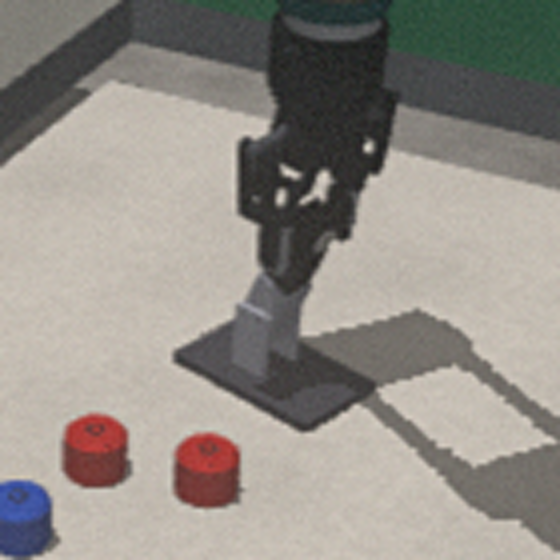

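The grip sits between the pads at x ≈ 282. Closing.

Call:
servo_tool --increments '[{"slide":[0,0,0],"spin":0},{"slide":[0,0,0],"spin":0},{"slide":[0,0,0],"spin":0},{"slide":[0,0,0],"spin":0},{"slide":[0,0,0],"spin":0},{"slide":[0,0,0],"spin":0}]' --hand 0.1 --newtons 30

```text
clock: 17.8
position: [0.5901, -0.353, 0.1032]
ee_rot: [0.001, 0.151, 0.989, -0.0]
contact_force: [-1.1, 0.5, 5.8]
width: 0.0255
```

Call:
servo_tool --increments '[{"slide":[0.0034,0,-0.0094],"spin":0},{"slide":[0.0034,0,-0.0094],"spin":0},{"slide":[0.0034,0,-0.0094],"spin":0},{"slide":[0,0,0],"spin":0}]'

```text
clock: 18.2
position: [0.58, -0.3501, 0.1323]
ee_rot: [0.001, 0.151, 0.989, -0.001]
contact_force: [0.7, -1.1, -1.3]
width: 0.0257
```

```bash
python3 - <<'E'
from h import *
st=manip.get_state();print(st['contact_force'],st['moment'],st['position'])
im=eyes.get_image('side')
cv2.imwrite('pics/s14.png',cv2.resize(im[60:200,270:410],None,fx=4,fy=4,interpolation=cv2.INTER_CUBIC))
E
```

```text
[ 0.70697044 -1.05067789 -1.2768813 ] [ 0.04842489  0.01427154 -0.04107665] [ 0.58004417 -0.35010154  0.13232036]
```

View pics/s14.png

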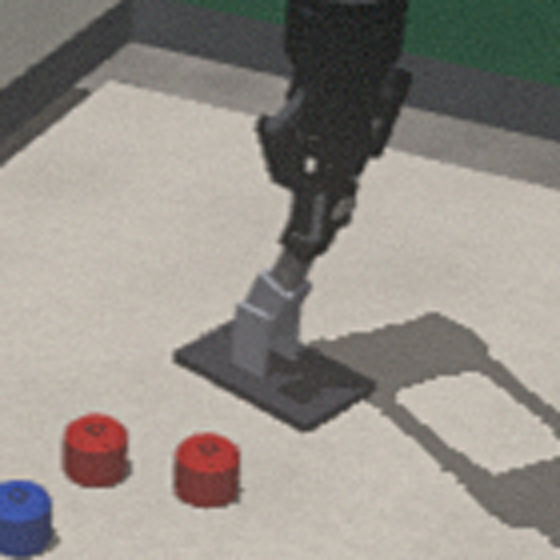

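The probe is coming out and stays gripped. Continuing along its axis.

Call:
servo_tool --increments '[{"slide":[0.0051,0,-0.0141],"spin":0},{"slide":[0.0051,0,-0.0141],"spin":0},{"slide":[0.0051,0,-0.0141],"spin":0},{"slide":[0.0034,0,-0.0094],"spin":0},{"slide":[0,0,0],"spin":0},{"slide":[0,0,0],"spin":0}]'

```text
clock: 18.85
position: [0.5621, -0.3442, 0.1826]
ee_rot: [0.0, 0.151, 0.989, -0.0]
contact_force: [-0.2, -0.5, -1.4]
width: 0.0256
```

```bash
python3 - <<'E'
from h import *
st=manip.get_state();print(st['contact_force'],st['moment'],st['position'])
im=eyes.get_image('side')
cv2.imwrite('pics/s15.png',cv2.resize(im[60:200,270:410],None,fx=4,fy=4,interpolation=cv2.INTER_CUBIC))
E
```

```text
[-0.15424615 -0.52448246 -1.35917647] [ 0.02929983 -0.06129305  0.05566355] [ 0.56209514 -0.34416547  0.18257554]
```

View pics/s15.png

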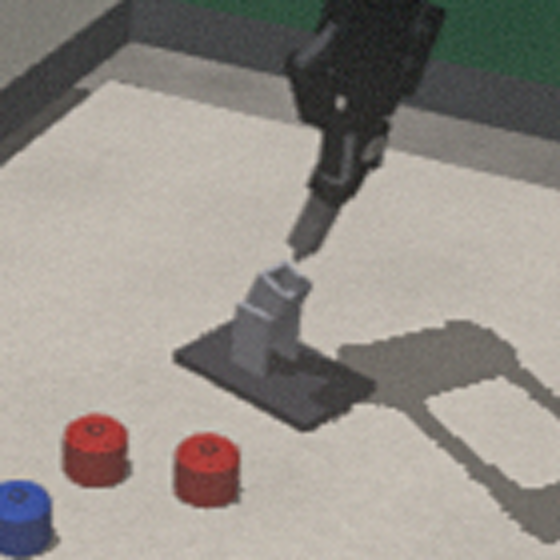

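The probe is fully out but still leans in the grip. The tool can't tilt, so I'll turn the probe upright by pushing its barrel gently against the fixed sleeve rim with a light grip.

Call:
servo_tool --increments '[{"slide":[0.014,0,0],"spin":0},{"slide":[0,0,0.02],"spin":0},{"slide":[0,0,0.02],"spin":0},{"slide":[0,0,0.008],"spin":0},{"slide":[0,0,0],"spin":0},{"slide":[0,0,0],"spin":0}]' --newtons 22

```text
clock: 19.5
position: [0.5492, -0.3402, 0.1343]
ee_rot: [0.0, 0.151, 0.989, 0.0]
contact_force: [0.8, -0.6, -1.8]
width: 0.0258
```

```bash
python3 - <<'E'
from h import *
st=manip.get_state();print(st['contact_force'],st['moment'],st['position'])
im=eyes.get_image('side')
cv2.imwrite('pics/s16.png',cv2.resize(im[70:200,280:410],None,fx=4.5,fy=4.5,interpolation=cv2.INTER_CUBIC))
E
```

```text
[ 0.81212227 -0.58077424 -1.82070346] [0.04670169 0.01643482 0.00326294] [ 0.54919544 -0.3402209   0.13426592]
```

View pics/s16.png

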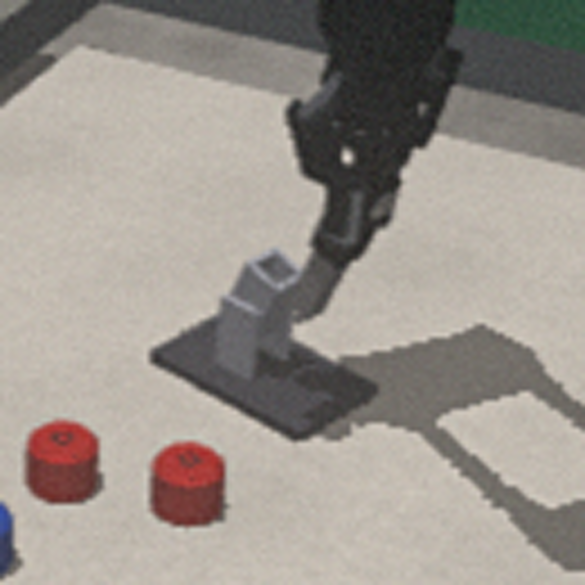

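The barrel is just on the robot side of the sleeve. Pushing forward in small steps.

Call:
servo_tool --increments '[{"slide":[-0.006,0,0],"spin":0},{"slide":[-0.004,0,0],"spin":0},{"slide":[-0.004,0,0],"spin":0},{"slide":[-0.004,0,0],"spin":0},{"slide":[0,0,0],"spin":0}]'

```text
clock: 20.05
position: [0.5651, -0.345, 0.1339]
ee_rot: [-0.002, 0.151, 0.989, 0.0]
contact_force: [-4.1, 2.4, -0.0]
width: 0.0253
```

```bash
python3 - <<'E'
from h import *
st=manip.get_state();print(st['contact_force'],st['moment'],st['position'])
im=eyes.get_image('side')
cv2.imwrite('pics/s17.png',cv2.resize(im[70:200,280:410],None,fx=4.5,fy=4.5,interpolation=cv2.INTER_CUBIC))
E
```

```text
[-4.07962966  2.44347396 -0.03345607] [ 0.33051985  0.95299286 -0.01840127] [ 0.56513987 -0.34498941  0.13389208]
```

View pics/s17.png

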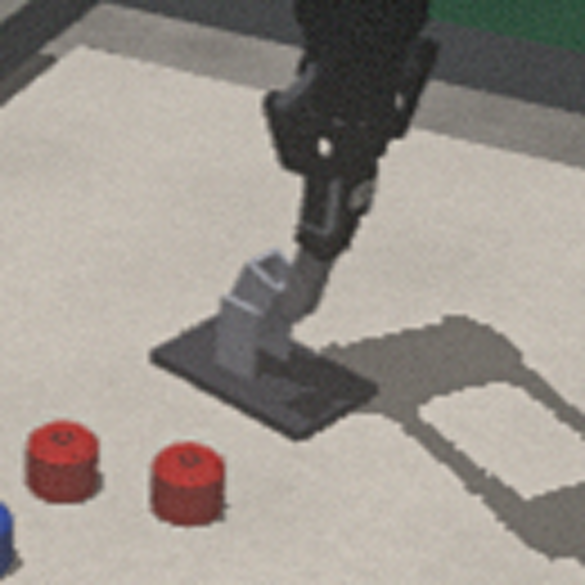

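Contact is about 5 N and the probe is turning. Continuing.

Call:
servo_tool --increments '[{"slide":[-0.004,0,0],"spin":0},{"slide":[-0.004,0,0],"spin":0},{"slide":[-0.004,0,0],"spin":0},{"slide":[-0.003,0,0],"spin":0},{"slide":[0,0,0],"spin":0}]'

```text
clock: 20.6
position: [0.5799, -0.3497, 0.1343]
ee_rot: [-0.001, 0.151, 0.989, 0.0]
contact_force: [-5.0, 1.6, 0.9]
width: 0.0256
```

```bash
python3 - <<'E'
from h import *
st=manip.get_state();print(st['contact_force'],st['moment'],st['position'])
im=eyes.get_image('side')
cv2.imwrite('pics/s18.png',cv2.resize(im[70:200,280:410],None,fx=4.5,fy=4.5,interpolation=cv2.INTER_CUBIC))
E
```

```text
[-5.04315188  1.63872452  0.86078403] [0.39996454 1.00917853 0.0244506 ] [ 0.57986987 -0.34968939  0.13425624]
```

View pics/s18.png

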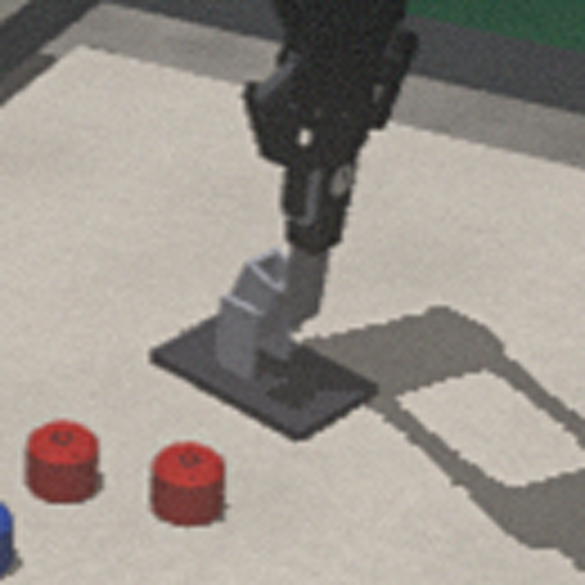

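Call:
servo_tool --increments '[{"slide":[-0.002,0,0],"spin":0},{"slide":[0,0,0],"spin":0},{"slide":[0.02,0,0],"spin":0},{"slide":[0.02,0,-0.03],"spin":0},{"slide":[0.02,0,-0.03],"spin":0},{"slide":[0.03,0,0],"spin":0},{"slide":[0,0,0],"spin":0},{"slide":[0,0,0],"spin":0}]'

```text
clock: 21.45
position: [0.4977, -0.3243, 0.1951]
ee_rot: [0.002, 0.151, 0.988, -0.001]
contact_force: [0.4, -0.8, -1.6]
width: 0.0257
```

```bash
python3 - <<'E'
from h import *
st=manip.get_state();print(st['contact_force'],st['moment'],st['position'],st['clock'])
np.save('st19.npy',st,allow_pickle=True)
S=cam('side')
im=eyes.get_image('side')
cv2.imwrite('pics/s19f.png',im)
p=st['position']; 
a=proj(S,p); b=proj(S,p-[0,0,.07]); print(a,b)
x0,y0=int(a[0])-60,int(a[1])-50
print(x0,y0)
cv2.imwrite('pics/s19.png',cv2.resize(im[y0:y0+110,x0:x0+110],None,fx=5,fy=5,interpolation=cv2.INTER_CUBIC))
w=eyes.get_image('wrist'); cv2.imwrite('pics/w19.png',np.clip(w*1.4,0,255).astype(np.uint8))
E
```

```text
[ 0.39865519 -0.80963146 -1.62554223] [-0.03269973 -0.05942786  0.03631055] [ 0.49769189 -0.32432153  0.19508255] 21.45
[377.1131782  106.79876668] [373.37572218 130.73696387]
317 56
```

View pics/s19.png

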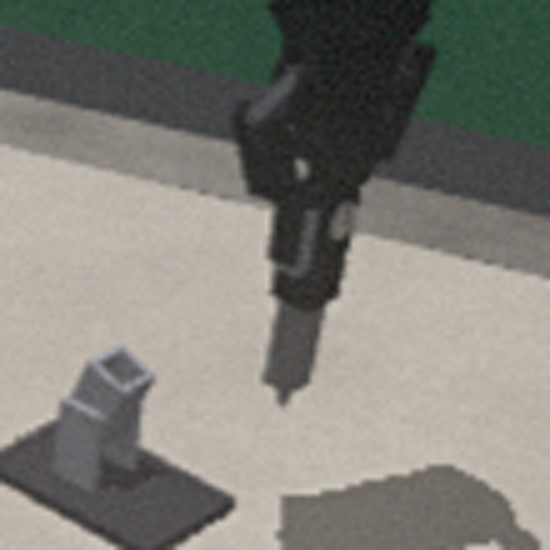

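View pics/w19.png

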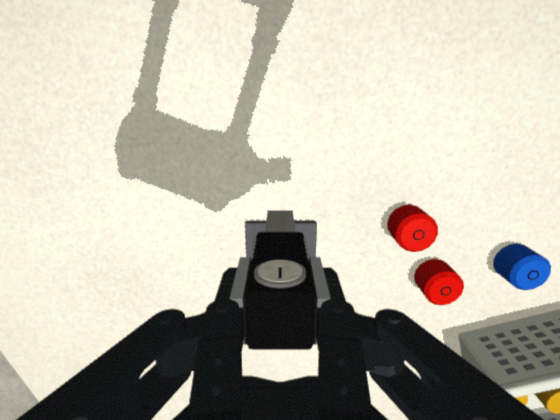

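```bash
cat >> h.py <<'E'
def tipplane(C,px,st):
    q=st['ee_rot']; Rm=R.from_quat([q[1],q[2],q[3],q[0]]).as_matrix(); n=Rm[:,1]
    o,d=ray(C,*px); t=n@(st['position']-o)/(n@d); p=o+t*d
    return p, Rm.T@(p-st['position'])
E
python3 - <<'E'
from h import *
np.set_printoptions(precision=4,suppress=True)
st=np.load('st19.npy',allow_pickle=True).item(); S=cam('side')
f=lambda u,v:((u+.5)/5-.5+317,(v+.5)/5-.5+56)
for n,p in(('tip',(283,405)),('barrelend',(286,383)),('gripbottom',(301,303))): print(n,tipplane(S,f(*p),st))
rel([.506,.1015,.20],st,yaw=92)
rel([.506,.1015,.20],st)
E
```

```text
tip (array([ 0.4955, -0.3237,  0.1081]), array([ 0.0027, -0.    ,  0.087 ]))
barrelend (array([ 0.4958, -0.3238,  0.1215]), array([ 0.0024, -0.    ,  0.0736]))
gripbottom (array([ 0.4944, -0.3233,  0.1696]), array([0.0036, 0.    , 0.0255]))
spin -19.4
yaw_y 72.6 pos [ 0.4977 -0.3243  0.1951] slide [-0.0232  0.4253 -0.0059] len 0.426 t 21.45 w 0.025657640566754486 F [ 0.4 -0.8 -1.6]
yaw_y 72.6 pos [ 0.4977 -0.3243  0.1951] slide [ 0.1194  0.4088 -0.0059] len 0.426 t 21.45 w 0.025657640566754486 F [ 0.4 -0.8 -1.6]
```

The probe is upright within a few hundredths of a radian, and its tip is about 87 mm below the TCP. Moving over the large casting.

Call:
servo_tool --increments '[{"slide":[0.006,0.02,0],"spin":0},{"slide":[0.012,0.04,0.002],"spin":0},{"slide":[0.012,0.042,0.002],"spin":0},{"slide":[0.012,0.042,0.002],"spin":0},{"slide":[0.012,0.042,0.002],"spin":0},{"slide":[0.012,0.042,0.002],"spin":0},{"slide":[0.012,0.042,0.002],"spin":0},{"slide":[0.012,0.042,0.002],"spin":0}]'

```text
clock: 22.35
position: [0.5039, 0.0038, 0.1798]
ee_rot: [0.0, 0.151, 0.989, 0.001]
contact_force: [0.9, -0.3, -1.8]
width: 0.026
```

Call:
servo_tool --increments '[{"slide":[0.012,0.042,0.002],"spin":0},{"slide":[0.012,0.038,0.002],"spin":0},{"slide":[0.005,0.017,0.004],"spin":0},{"slide":[0,0,0],"spin":0},{"slide":[0,0,0],"spin":0}]'

```text
clock: 22.85
position: [0.5049, 0.1029, 0.1718]
ee_rot: [-0.0, 0.15, 0.989, -0.0]
contact_force: [1.0, 0.3, -1.7]
width: 0.0258
```

```bash
python3 - <<'E'
from h import *
rel([.506,.1015,.145])
st=manip.get_state(); np.save('st20.npy',st,allow_pickle=True)
s=eyes.get_image('side'); w=eyes.get_image('wrist'); t=eyes.get_image('top')
cv2.imwrite('pics/s20f.png',s);cv2.imwrite('pics/t20f.png',t);cv2.imwrite('pics/w20.png',np.clip(w*1.4,0,255).astype(np.uint8))
cv2.imwrite('pics/s20.png',cv2.resize(s[160:290,230:360],None,fx=4.5,fy=4.5,interpolation=cv2.INTER_CUBIC))
E
```

```text
yaw_y 72.74 pos [0.5049 0.1029 0.1718] slide [-0.0015 -0.001   0.0268] len 0.027 t 22.85 w 0.02583319517479325 F [ 1.   0.3 -1.7]
```

View pics/s20.png

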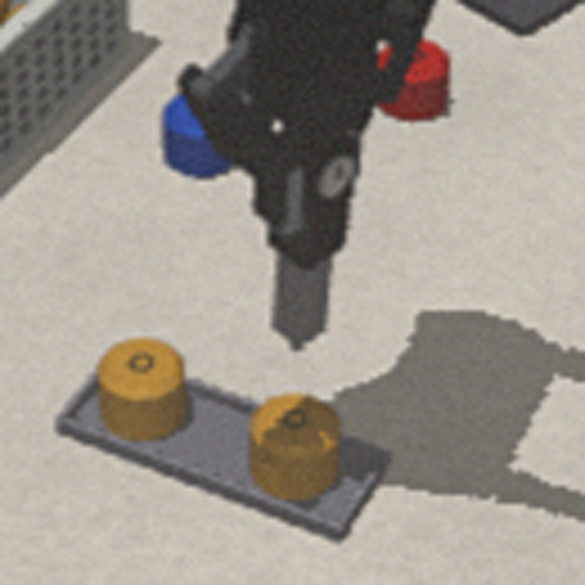

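View pics/w20.png

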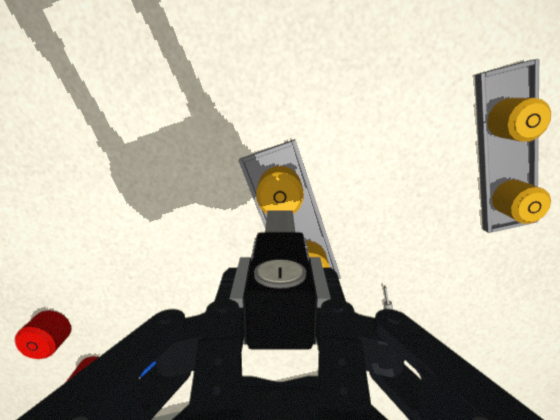

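```bash
python3 - <<'E'
from h import *
np.set_printoptions(precision=4,suppress=True)
st=np.load('st20.npy',allow_pickle=True).item(); S=cam('side'); W=cam('wrist',st)
f=lambda u,v:((u+.5)/4.5-.5+230,(v+.5)/4.5-.5+160)
p,l=tipplane(S,f(297,349),st); print('tip',p,l)
p2,l2=tipplane(S,f(302,260),st); print('gripbottom',p2,l2)
r=onz(S,*f(295,417),.039); print('ring side',r,'diff',r-p)
r2=onz(W,280,197,.039); print('ring wrist',r2)
q=st['ee_rot']; Rm=R.from_quat([q[1],q[2],q[3],q[0]]).as_matrix()
print('ring-tip tool',Rm.T@(r-p), 'ringwrist-TCP tool',Rm.T@(r2-st['position']))
E
```

```text
tip [0.5029 0.1035 0.0863] [ 0.0021 -0.      0.0855]
gripbottom [0.5022 0.1037 0.1416] [ 0.0028 -0.      0.0303]
ring side [0.5037 0.1008 0.039 ] diff [ 0.0008 -0.0027 -0.0473]
ring wrist [0.5062 0.1023 0.039 ]
ring-tip tool [-0.0016 -0.0023  0.0473] ringwrist-TCP tool [-0.0015 -0.0001  0.1328]
```

Call:
servo_tool --increments '[{"slide":[-0.0015,-0.0007,0.015],"spin":0},{"slide":[0,0,0.015],"spin":0},{"slide":[0,0,0.006],"spin":0},{"slide":[0,0,0],"spin":0},{"slide":[0,0,0],"spin":0}]'

```text
clock: 23.5
position: [0.5065, 0.1007, 0.1367]
ee_rot: [0.0, 0.151, 0.988, 0.0]
contact_force: [0.5, 0.1, -1.3]
width: 0.0255
```

```bash
python3 - <<'E'
from h import *
rel([.506,.1015,.145])
st=manip.get_state(); np.save('st21.npy',st,allow_pickle=True)
s=eyes.get_image('side'); w=eyes.get_image('wrist')
cv2.imwrite('pics/s21f.png',s)
cv2.imwrite('pics/s21.png',cv2.resize(s[200:280,255:335],None,fx=7,fy=7,interpolation=cv2.INTER_CUBIC))
cv2.imwrite('pics/w21.png',cv2.resize(np.clip(w[150:290,210:350]*1.5,0,255).astype(np.uint8),None,fx=4,fy=4,interpolation=cv2.INTER_CUBIC))
E
```

```text
yaw_y 72.58 pos [0.5065 0.1007 0.1367] slide [ 0.0008  0.0006 -0.0083] len 0.008 t 23.5 w 0.025539537823999557 F [ 0.5  0.1 -1.3]
```

View pics/s21.png

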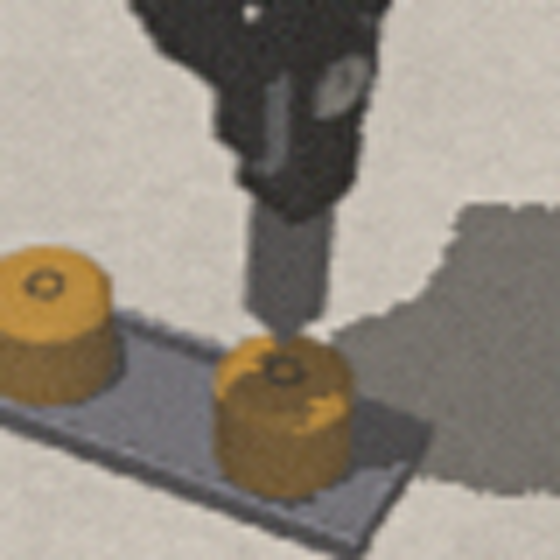

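View pics/w21.png

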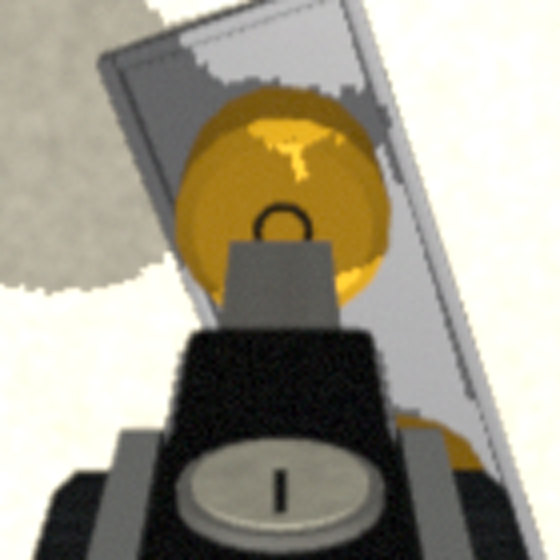

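```bash
python3 - <<'E'
from h import *
np.set_printoptions(precision=4,suppress=True)
st=np.load('st21.npy',allow_pickle=True).item(); S=cam('side'); W=cam('wrist',st)
f=lambda u,v:((u+.5)/7-.5+255,(v+.5)/7-.5+200)
q=st['ee_rot']; Rm=R.from_quat([q[1],q[2],q[3],q[0]]).as_matrix()
r=onz(S,*f(284,371),.039); print('ring side',r)
for t in((287,340),(287,345)):
    p,l=tipplane(S,f(*t),st); print('tip',p,l,'ring-tip tool',Rm.T@(r-p))
rw=onz(W,210+283/4,150+231/4,.039); print('ring wrist tool',Rm.T@(rw-st['position']))
# predict barrel end robot-side edge in wrist for tip tool x=0, axis upright
for tx in(-.002,0,.002,.004):
    print(tx,proj(W,st['position']+Rm@np.array([tx+.009,0,.0855-.014])))
print('obs edge',210+281/4,150+241/4)
E
```

```text
ring side [0.5033 0.1016 0.039 ]
tip [0.5026 0.102  0.053 ] [ 0.0042 -0.      0.0836] ring-tip tool [-0.0008 -0.0001  0.014 ]
tip [0.5025 0.102  0.0509] [ 0.0043 -0.      0.0857] ring-tip tool [-0.0009 -0.0001  0.0119]
ring wrist tool [0.0007 0.0004 0.0977]
-0.002 [280.2619 211.5265]
0 [280.2618 208.8384]
0.002 [280.2616 206.1346]
0.004 [280.2615 203.4149]
obs edge 280.25 210.25
```

Tip and ring agree within about 2 mm in both views. Lowering towards contact.

Call:
servo_tool --increments '[{"slide":[0,0,0.004],"spin":0},{"slide":[0,0,0.004],"spin":0},{"slide":[0,0,0.002],"spin":0},{"slide":[0,0,0],"spin":0},{"slide":[0,0,0],"spin":0}]' --newtons 40

```text
clock: 24.1
position: [0.506, 0.1012, 0.1261]
ee_rot: [-0.0, 0.151, 0.989, 0.0]
contact_force: [0.6, 0.8, -0.2]
width: 0.0258
```

Call:
servo_tool --increments '[{"slide":[0,0,0.001],"spin":0},{"slide":[0,0,0.001],"spin":0},{"slide":[0,0,0],"spin":0},{"slide":[0,0,0],"spin":0}]'

```text
clock: 24.5
position: [0.5062, 0.1012, 0.1243]
ee_rot: [0.0, 0.151, 0.989, 0.0]
contact_force: [-0.8, -0.5, 0.4]
width: 0.0254
```

Call:
servo_tool --increments '[{"slide":[0,0,0.001],"spin":0},{"slide":[0,0,0.001],"spin":0},{"slide":[0,0,0],"spin":0},{"slide":[0,0,0],"spin":0}]'

```text
clock: 24.9
position: [0.5062, 0.1012, 0.1223]
ee_rot: [0.0, 0.151, 0.989, 0.0]
contact_force: [-0.3, 0.5, 1.6]
width: 0.0256
```

```bash
python3 - <<'E'
from h import *
F=[]
for i in range(5):
    st=manip.get_state(); F.append(st['contact_force'][2]); s=eyes.get_image('side')
print(np.round(F,2),st['position'],st['clock'])
cv2.imwrite('pics/s22.png',cv2.resize(s[200:280,255:335],None,fx=7,fy=7,interpolation=cv2.INTER_CUBIC))
w=eyes.get_image('wrist')
cv2.imwrite('pics/w22.png',cv2.resize(np.clip(w[150:290,210:350]*1.5,0,255).astype(np.uint8),None,fx=4,fy=4,interpolation=cv2.INTER_CUBIC))
E
```

```text
[1.65 1.65 0.94 1.07 2.  ] [0.50621914 0.10114828 0.12230967] 25.1
```

View pics/s22.png

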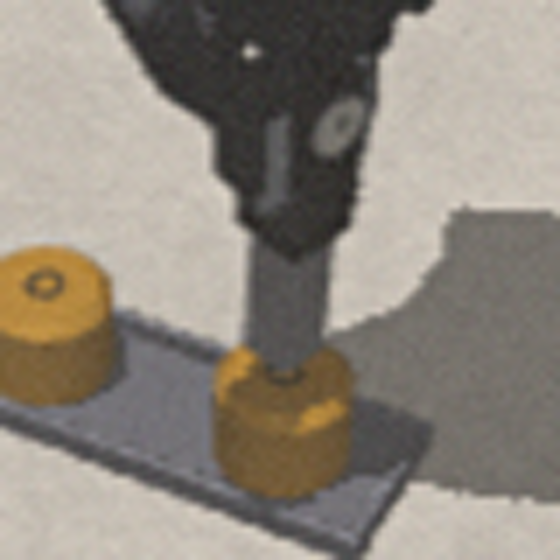

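View pics/w22.png

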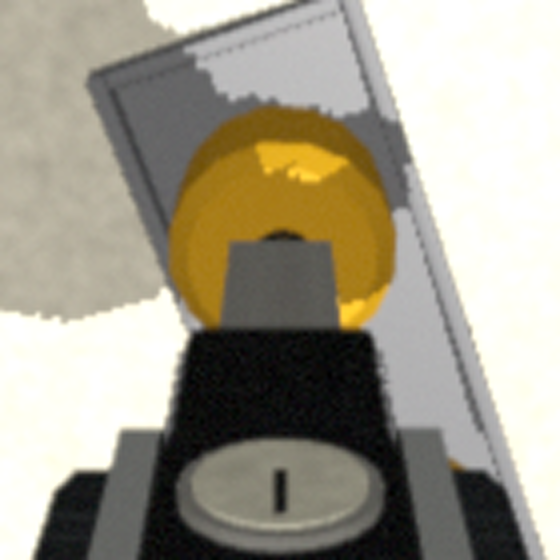

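The barrel still covers the ring centre in both views and has not tilted. The net force is about 3.1 N, or roughly 3.5 mm of plunger travel. I'll add 1.5 mm.

Call:
servo_tool --increments '[{"slide":[0,0,0.001],"spin":0},{"slide":[0,0,0.0005],"spin":0},{"slide":[0,0,0],"spin":0},{"slide":[0,0,0],"spin":0},{"slide":[0,0,0],"spin":0}]'

```text
clock: 25.7
position: [0.5062, 0.1011, 0.1208]
ee_rot: [0.0, 0.151, 0.989, 0.0]
contact_force: [0.6, -0.8, 3.0]
width: 0.0257
```

```bash
python3 - <<'E'
from h import *
F=[];Pz=[]
for i in range(12):
    st=manip.get_state(); F.append(st['contact_force']); Pz.append(st['position']); s=eyes.get_image('side')
print(np.round(np.mean(F,0),2),np.round(np.array(F)[:,2],1),np.mean(Pz,0).round(4),st['clock'],st['width'])
cv2.imwrite('pics/s23.png',cv2.resize(s[190:350,190:350],None,fx=3.7,fy=3.7,interpolation=cv2.INTER_CUBIC))
w=eyes.get_image('wrist')
cv2.imwrite('pics/w23.png',np.clip(w*1.4,0,255).astype(np.uint8))
E
```

```text
[ 0.18 -0.21  2.53] [3.  3.  2.4 3.5 2.  3.5 2.4 2.  1.5 2.5 2.2 2.2] [0.5062 0.1012 0.1208] 26.25 0.025866748652066195
```

View pics/s23.png

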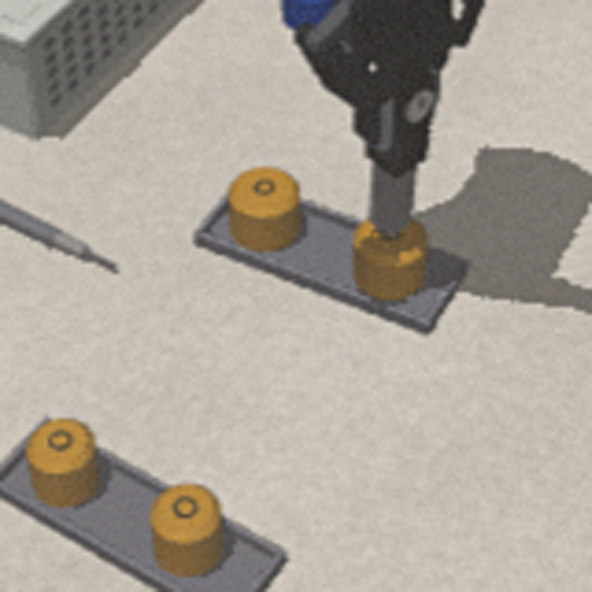

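View pics/w23.png

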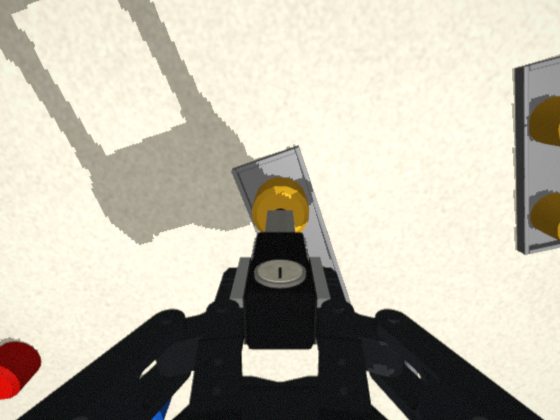

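The net force is about 4.1 N, which puts the plunger about half in. All castings are upright, the arm is still, and the probe stands upright on the ring. Handing in.

```bash
python3 -c "
from rig import manip
print(manip.sign_off())"
```

```text
the job is handed in; nothing more can be done
None
```

I handed the job in at about 26.3 s of the 72 s allowed, still holding the probe on the large casting's ringed spot. The sign-off gave no verdict, so everything below comes from my own last checks.

- **Castings:** I put the small and large strays upright on the floors of their rows and let go. Both touched down at the expected height. The last side picture shows all four castings upright in their trays and the knife in place; I did not check the jar at the end.
- **Probe:** The tool cannot tilt, so I drew the probe out along its axis and turned it upright by pushing its barrel against the stand's rim at about 5 N. It stands within about 0.03 rad of vertical.
- **Pressing:** The net push averaged about 4.1 N (2.5 N read, against about -1.6 N with the probe hanging free). That puts the plunger about 5 mm in; I worked this out from the force and did not see the plunger position directly. The arm was still.
- **Disagreement:** The side and wrist cameras differed by about 2.5 mm on where the tip sits relative to the ring along the tool's x axis. I took the middle, so each puts the tip about 2 mm or less from the ring's centre, inside the 5 mm limit.

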